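# Free the keeper under a left-hand mandrel nut

### The arm

A 6-joint arm with a two-finger parallel gripper is mounted at the origin on the work surface. World frame = base frame: x ahead of the robot, y to its left, z up, the work surface at z = 0. Lengths are in m, angles in rad, forces in N, time in s.
With the tool pointing down it reaches from about 0.3 to 0.775 m from the base axis. Payload 14.6 kg.
Tool frame: the origin (TCP) lies at the very end of the fingers, on their centre line; the grasp point (between the pads) lies 19 mm behind it; x points along the fingers, y is the direction in which the jaws open and shut, and the axes are right-handed (so a half turn about x gives the same grasp; the last joint's range is limited). The gripper opens to 94 mm and grips with 3 to 60 N. Pads are 16 mm wide; open, the fingers measure 119 mm over their backs; the gripper's body (75 mm by 177 mm) begins 78 mm behind the grasp point.
Start: joints at [1.217, 0.3, 1.521, -0, 1.321, -0.067], TCP at [0.156, 0.528, 0.179] pointing down, gripper open.
Joint ranges: [-3.03, 3.03], [-0.79, 2.21], [0.23, 2.52], [-1.04, 4.18], [0, 3.07], [-2.55, 2.55]. Speed limits (rad/s): [2.22, 2.22, 2.57, 3.14, 3.14, 3.14].

### API

Orientations are given as a unit quaternion [x, y, z, w].
In Python, from plant import arm, capture, camera_info gives the robot as it stands. The module is installed in compiled form; this text tells all that it offers.
- The arm moves only by the shell command python3 -m crank 'ROWS'. ROWS is JSON, a list of rows, each a list of 7 numbers: the turn, a rotation vector about the tool's x, y, z in rad, then the shift along the tool's x, y, z in m, then the opening in per cent of the stroke, from 0 (shut) to 100 (fully open). In form: [[rx, ry, rz, x, y, z, grip], ...]. A call has 1 to 20 rows; each row is the pose to reach, as a shift and turn from the pose commanded when the call began, along the tool's axes at that moment; what a row does not reach only later rows make up. A row lasts 1/10 s, in which the tool goes at most 50 mm and 8.59 degrees, less where a joint would pass 70% of its speed; a pose out of reach is approached as far as the arm can. A call with a gripper value outside its range is refused whole. The fingers move at their own pace and stop on an object; the grip force is fixed at half the most. Time passes only in rows, so rows that repeat a pose let the fingers close. It gives the time, the measured TCP pose, the force and the opening at its end, in the units of the state.
- arm.observe(): the state, without advancing time (a new reading comes with each control period).
- capture(name): name is "scene" or "top" or "wrist"; returns the picture (480x640x3 uint8, red, green, blue); there is no depth.
- camera_info(name): a dict with "fx", "fy", "cx", "cy" (pixels), "extrinsics" (4x4, takes a point from world to camera coordinates). Camera axes: x right, y up, looking along -z (the intrinsics and any distortion apply to the point x, -y, -z); pixel columns grow to the right and rows downward; lengths in m; the calibration is good to about 2 mm. The wrist camera is an equidistant fisheye: a pixel r from the principal point sees the ray r / f radians off the axis. A picture is of the moment at which its call begins: read the wrist's pose just before it. camera_info takes no time and is no camera call; for the wrist camera it gives the pose at the moment of the call.
- arm.hand_in(): hands the job in, once; it reports no verdict.
The state is a dict: "time": time; "joint_pos": joint angles; "qd": joint speeds; "joint_torque": joint torques, N m; "ee_pos": TCP position; "tcp_rot": TCP orientation; "force": force on the tool from outside, world axes, zero at the start; "moment": the same for the moment, N m; "finger_gap": opening from 0.0 (shut) to 1.0 (fully open).
Only numpy, scipy, OpenCV 4.12 (cv2) and the standard library are available. Lean on these libraries where they do the work, as an engineer would, in place of code of your own. Each camera call takes 0.05 s, during which the arm holds its last target.

### The job

The nut on the mandrel has a left-hand thread: take it by the handle of its sprung crank and unscrew it clockwise, seen from above, until the nut just fetches up against the collar at the stud's end, with the mark engraved on the nut in line with the mark on the pulley face; do not strain the crank. Then draw the horseshoe keeper out from under the nut by its fin, without forcing it, and lay it flat in the steel parts tray. Leave the nut at its mark and the other things on the bench where they are.

Things in the scene. Friction and masses are not known exactly. Their poses are not given: they have to be found in the camera images.
- stand: mandrel stand, fixed: base plate 150 x 150 x 12 mm, column, aluminium pulley of 100 mm diameter with its flat top face 80 mm above the bench, and an upright 16 mm stud in its middle with an end collar 119 mm up, carrying the nut. Origin on the stud's axis at bench height, z up. The keeper's fin points to the stand's own -x; with the nut at its stop the crank points to its +x.
- stud (a point): the stud's axis at the height of the pulley's face. The nut turns about it: clockwise from above lifts it 8 mm a turn, to the end collar, a rigid stop 3.9 to 4.85 rad on from the start. The thread is stiff: it takes about 9 N at the crank handle turned slowly, more when fast, and the nut stays where it is left. Anticlockwise it jams within 1 rad.
- pulley_mark (a point): middle of the mark engraved on the pulley's face (dark radial line, 17 mm long, 3 mm wide), 40 mm from the stud's axis in the stand's own +y direction, 80 mm above the bench
- nut_mark (a point): point on the mark engraved on the nut's steel flange (dark radial line 14 mm long, flange 52 mm in diameter, a quarter turn anticlockwise of the unbent crank), 24 mm from the axis; axes as the nut's, x along the unbent crank. At the stop it lies over the line from the stud to the pulley mark.
- crank_handle (a point): grip point of the upright black handle (22 mm below its top), 15 mm round, 56 mm high, spinning freely, 45 mm from the stud's axis, 149 mm above the bench at the stop, lower before by the thread's rise. Its crank arm, 35 mm below, is a spring-steel blade: the handle runs ahead of the nut by 1 mm per 4 N (about 2.5 mm while turning) and springs back when let go. Bent over 4.5 mm it is strained.
- keeper_fin (a point): centre of the keeper's upright fin, where it is gripped: 12 mm thick (along the keeper's own y), 30 mm long (its x), 26 mm high, centre 14 mm above the keeper's underside. Axes as the keeper's: x points from the fin to the fork's open end. The keeper comes out along -x, drawn 55 mm before it is clear of the nut and can be lifted.
- keeper_middle (a point): middle of the horseshoe keeper, 3 mm above its underside, 45 mm from the fin's centre towards the fork. A flat steel fork 6 mm thick, 56 mm wide, 121 mm long with the fin, 120 g, lying on the pulley's face under the nut; its slot, 19 mm wide, straddles the stud. Lips 4 mm high on the fork's ends hook behind the nut until it is near its stop.
- tray: steel parts tray, 200 (its x) x 140 (its y) x 28 mm high, walls 4 mm, inner floor 4 mm above the bench, standing to the left or the right of the stand. Origin under its centre.
Things that resemble listed ones, but are neither listed nor needed, are in the scene too. Several things look just like the tray: the one meant starts farthest to the robot's left. Of the things that look like the part that bears keeper_fin, the smaller one is meant.

How it is judged:
On the way, in this order (a step that is already met when the one before it is completed fails the run):
1. nut unscrewed clockwise up to its stop, marks in line within 2.6 degrees, keeper still in place (angle between the x axis of nut_mark and the x axis of stand, either way round below 0.045 rad and y of nut_mark in the frame of stand above 0.02 m and x of keeper_middle in the frame of stand above -0.045 m), for 0.2 s.
2. keeper drawn out flat from under the nut (x of keeper_middle in the frame of stand below -0.08 m and angle between keeper_middle's own z axis and vertical below 0.35 rad), for 0.1 s.
At the end, for the whole second after the job is handed in: The nut stands at its stop with its mark in line with the pulley's (within 3 degrees), and the keeper lies flat, released and at rest on the tray's floor (its middle within 75 mm along and 45 mm across of the tray's centre, tilt under 7 degrees) (angle between the x axis of nut_mark and the x axis of stand, either way round below 0.055 rad and y of nut_mark in the frame of stand above 0.02 m and x of keeper_middle in the frame of tray between -0.075 and 0.075 m and y of keeper_middle in the frame of tray between -0.045 and 0.045 m and height (world z) of keeper_middle below 0.014 m and angle between keeper_middle's own z axis and vertical below 0.12 rad and linear speed of keeper below 0.02 m/s); the robot touches nothing.
It fails at once if the crank is strained: its blade is bent over 4.5 mm at the handle (about 18 N), either way (y of crank_handle in the frame of nut_mark above -0.0195 m or y of crank_handle in the frame of nut_mark below -0.0285 m).
It fails at once if the keeper is forced: over 15 N against the nut (contact force between keeper and nut above 15 N).
It fails at once if the keeper is dropped or slammed into the tray: over 25 N (contact force between keeper and tray above 25 N).
It fails at once if the cardboard box, spanner, oil bottle or grease tin is moved over 30 mm (distance of any of bearing_box, spanner, oil, grease from where it was at the start of the episode above 0.03 m).
It also fails if it takes over 70 s, if anything falls off the work surface, if the arm or the gripper's body presses on something with over 40 N, if the wrist force passes 120 N, or if a joint passes its speed limit or range.

## Working session

There is one attempt and no reset: what is moved stays moved. The work goes in short steps, Python scripts to look and compute and a shell command to move; the robot and the scene stay as the last step left them, time stands still between calls to the robot, and variables do not carry over. Pictures are saved under pics/ and viewed, and the job is handed in when it is done.

```bash
mkdir -p pics; ls
python3 - <<'E'
from plant import arm,capture,camera_info
import cv2,numpy as np
s=arm.observe();print({k:np.round(v,3).tolist() for k,v in s.items()})
for n in("scene","top","wrist"):
    c=camera_info(n);print(n,{k:(np.round(v,4).tolist()) for k,v in c.items() if k!='name'})
    cv2.imwrite(f"pics/{n}0.png",capture(n)[:,:,::-1])
E
```

```text
pics
{'time': 0.0, 'joint_pos': [1.217, 0.3, 1.522, -0.0, 1.321, -0.067], 'qd': [0.002, 0.0, -0.0, 0.001, -0.001, -0.002], 'joint_torque': [0.002, -53.18, -35.274, 0.071, 0.024, -0.0], 'ee_pos': [0.155, 0.527, 0.178], 'tcp_rot': [0.101, 0.7, -0.101, 0.7], 'force': [-0.29, -0.179, -0.528], 'moment': [-0.036, -0.009, 0.016], 'finger_gap': 0.998}
scene {'fx': 536.0844, 'fy': 536.0844, 'cx': 317.219, 'cy': 242.2692, 'extrinsics': [[-0.5433, 0.8393, 0.0187, 0.2712], [-0.6298, -0.4222, 0.652, 0.2082], [0.5551, 0.3424, 0.758, -1.5552], [0.0, 0.0, 0.0, 1.0]]}
top {'fx': 568.9735, 'fy': 568.9735, 'cx': 315.4337, 'cy': 255.9209, 'extrinsics': [[-0.0181, -0.9998, -0.0055, -0.0196], [0.9925, -0.0186, 0.1209, -0.4505], [-0.1209, -0.0032, 0.9927, -1.2836], [0.0, 0.0, 0.0, 1.0]]}
wrist {'fx': 371.6483, 'fy': 371.6483, 'cx': 316.2946, 'cy': 240.1837, 'extrinsics': [[0.2825, 0.9593, -0.0009, -0.55], [-0.9249, 0.2722, -0.2655, 0.0292], [-0.2544, 0.0758, 0.9641, -0.3917], [0.0, 0.0, 0.0, 1.0]]}
```

View pics/scene0.png

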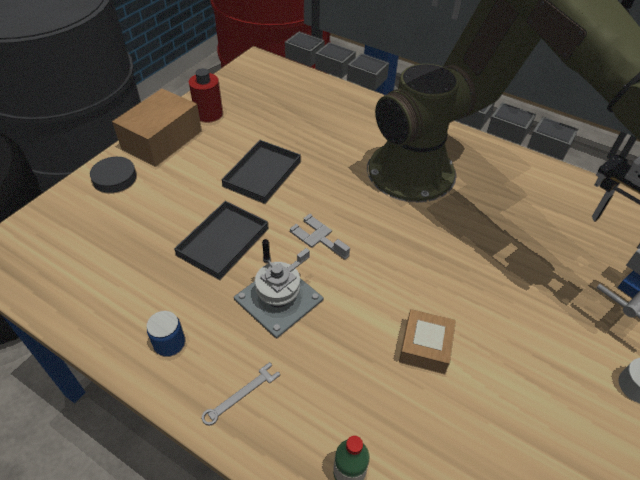

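View pics/top0.png

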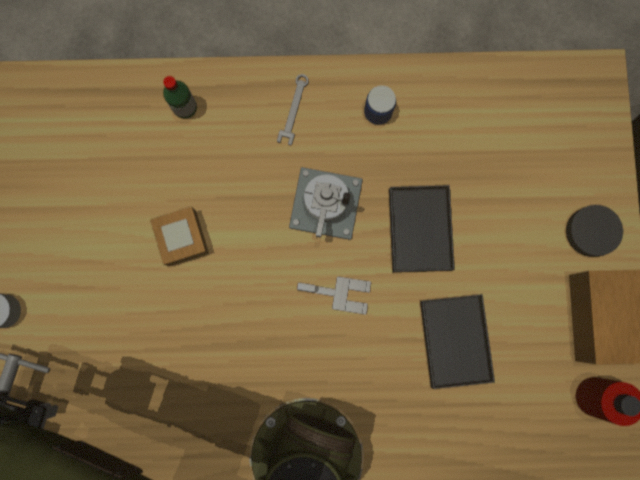

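View pics/wrist0.png

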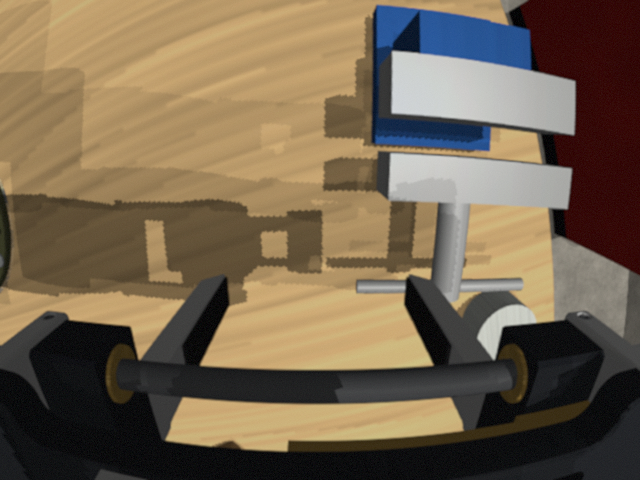

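Scene: the stand is at top-view (326,203), with its crank handle, black, at (346,199) and the keeper's fin at about (320,228). Possible confusions:
- **Trays:** (421,229) and (457,341). The first is farther to the robot's left, so it is the one meant.
- **Keepers:** one on the stand at (323,215), and a larger loose fork at (340,293). The one on the stand is meant.

Next I'll crop in and measure.

```bash
cat > h.py <<'E'
import numpy as np,cv2
from scipy.spatial.transform import Rotation as R
from plant import arm,capture,camera_info
def proj(n,P,c=None):
    c=c or camera_info(n);E=np.array(c["extrinsics"]);p=E[:3,:3]@np.asarray(P,float)+E[:3,3]
    v=np.array([p[0],-p[1],-p[2]])
    if n=="wrist":
        r=np.hypot(v[0],v[1]);t=np.arctan2(r,v[2]);k=t/max(r,1e-9);return np.array([c["cx"]+c["fx"]*k*v[0],c["cy"]+c["fy"]*k*v[1]])
    return np.array([c["cx"]+c["fx"]*v[0]/v[2],c["cy"]+c["fy"]*v[1]/v[2]])
def ray(n,u,v,c=None):
    c=c or camera_info(n);E=np.array(c["extrinsics"])
    a=(u-c["cx"])/c["fx"];b=(v-c["cy"])/c["fy"]
    if n=="wrist":
        t=np.hypot(a,b);k=np.sin(t)/max(t,1e-9);d=np.array([a*k,-b*k,-np.cos(t)])
    else: d=np.array([a,-b,-1.])
    Rm=E[:3,:3];return -Rm.T@E[:3,3],Rm.T@d
def onz(n,u,v,z,c=None):
    o,d=ray(n,u,v,c);return o+d*(z-o[2])/d[2]
def crop(img,x,y,w,h,s,name):
    cv2.imwrite(name,cv2.resize(img[y:y+h,x:x+w],None,fx=s,fy=s,interpolation=cv2.INTER_CUBIC)[:,:,::-1])
def tool(P):
    "world target TCP pos -> shift along tool axes from present"
    s=arm.observe();Rm=R.from_quat(s["tcp_rot"]).as_matrix();return Rm.T@(np.asarray(P)-s["ee_pos"])
E
python3 - <<'E'
from h import *
t=cv2.imread("pics/top0.png")[:,:,::-1];crop(t,270,150,120,90,6,"pics/topc.png")
t=cv2.imread("pics/scene0.png")[:,:,::-1];crop(t,215,205,140,105,5.5,"pics/scenec.png")
print("stand base corners")
for u,v in((304,168),(363,178),(351,239),(290,228)):print(onz("top",u,v,.012).round(4))
print("tray",onz("top",421,229,.02).round(3),[onz("top",*p,.028).round(3) for p in((389,187),(449,185),(453,271),(392,272))])
print(R.from_quat(arm.observe()["tcp_rot"]).as_matrix().round(3))
E
```

```text
stand base corners
[ 0.6628 -0.0044  0.012 ]
[ 0.6357 -0.1438  0.012 ]
[ 0.4902 -0.1117  0.012 ]
[0.519  0.0307 0.012 ]
tray [ 0.509 -0.275  0.02 ] [array([ 0.609, -0.203,  0.028]), array([ 0.611, -0.343,  0.028]), array([ 0.409, -0.342,  0.028]), array([ 0.41 , -0.203,  0.028])]
[[-0.     0.283  0.959]
 [-0.001  0.959 -0.283]
 [-1.    -0.001 -0.   ]]
```

View pics/topc.png

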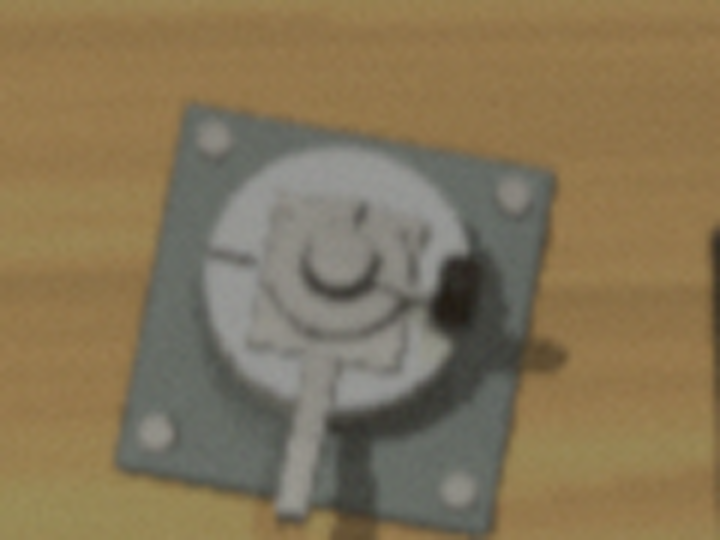

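View pics/scenec.png

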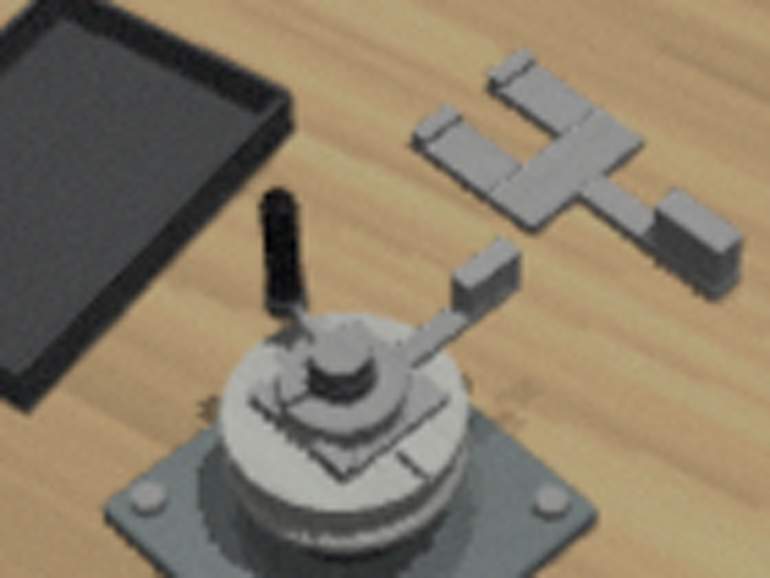

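Run:
```python
from h import *
s=arm.observe();Rm=R.from_quat(s["tcp_rot"]).as_matrix()
E=np.array(camera_info("wrist")["extrinsics"]);c=-E[:3,:3].T@E[:3,3]
print("cam in tool",Rm.T@(c-s["ee_pos"]),"cam look in tool",Rm.T@(-E[2,:3]))
# where to put TCP so camera sees stand (0.577,-.057,.1) with same yaw
print(tool([0.47,-0.03,0.27]))
```

```text
cam in tool [-0.20634016  0.00035264 -0.07602766] cam look in tool [9.64093078e-01 2.27984266e-04 2.65564465e-01]
[-0.09102036 -0.44568682  0.45930918]
```

```bash
python3 -m crank '[[0,0,0,-0.04,-0.44,0.505,100],[0,0,0,-0.04,-0.44,0.505,100],[0,0,0,-0.04,-0.44,0.505,100],[0,0,0,-0.04,-0.44,0.505,100],[0,0,0,-0.04,-0.44,0.505,100],[0,0,0,-0.04,-0.44,0.505,100],[0,0,0,-0.04,-0.44,0.505,100],[0,0,0,-0.04,-0.44,0.505,100],[0,0,0,-0.04,-0.44,0.505,100],[0,0,0,-0.04,-0.44,0.505,100],[0,0,0,-0.04,-0.44,0.505,100],[0,0,0,-0.04,-0.44,0.505,100],[0,0,0,-0.04,-0.44,0.505,100],[0,0,0,-0.04,-0.44,0.505,100],[0,0,0,-0.04,-0.44,0.505,100],[0,0,0,-0.04,-0.44,0.505,100]]'
python3 - <<'E'
from h import *
s=arm.observe();print({k:np.round(v,3).tolist() for k,v in s.items()})
c=camera_info("wrist");im=capture("wrist");cv2.imwrite("pics/w1.png",im[:,:,::-1])
import json;json.dump({k:np.array(c[k]).tolist() for k in("fx","fy","cx","cy","extrinsics")},open("w1.json","w"))
E
```

```text
time: 1.75
ee_pos: [0.5151, -0.0372, 0.2186]
tcp_rot: [0.101, 0.7, -0.101, 0.699]
force: [-0.8, 0.1, -0.2]
finger_gap: 1.0
{'time': 1.75, 'joint_pos': [-0.143, 0.197, 1.557, 0.0, 1.389, -1.426], 'qd': [0.025, -0.019, 0.013, 0.002, -0.001, 0.002], 'joint_torque': [-1.697, -46.75, -36.723, -0.068, 0.055, -0.104], 'ee_pos': [0.515, -0.037, 0.219], 'tcp_rot': [0.101, 0.7, -0.101, 0.699], 'force': [-0.803, 0.13, -0.194], 'moment': [0.064, -0.045, 0.007], 'finger_gap': 1.0}
```

View pics/w1.png

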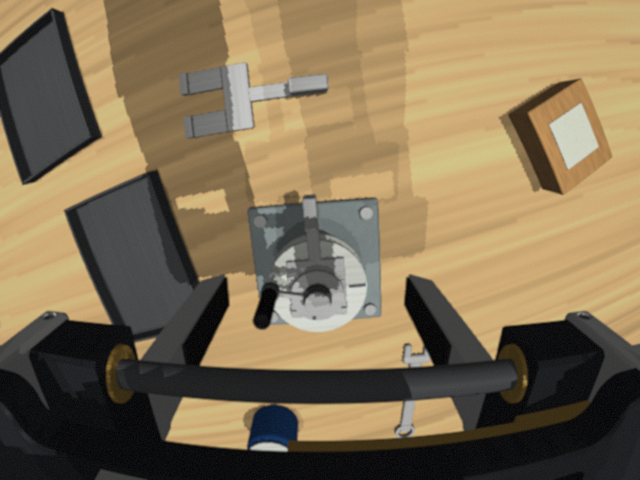

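Run:
```python
from h import *
im=cv2.imread("pics/w1.png")[:,:,::-1];crop(im,235,180,160,150,5,"pics/w1c.png")
import json;json.dump(0,open("/dev/null","w"))
c=json.load(open("w1.json"))
for u,v in((249,209),(377,198),(382,316),):print(onz("wrist",u,v,.012,c).round(4))
```

```text
[ 0.4941 -0.1106  0.012 ]
[0.5232 0.0326 0.012 ]
[0.669  0.0037 0.012 ]
```

View pics/w1c.png

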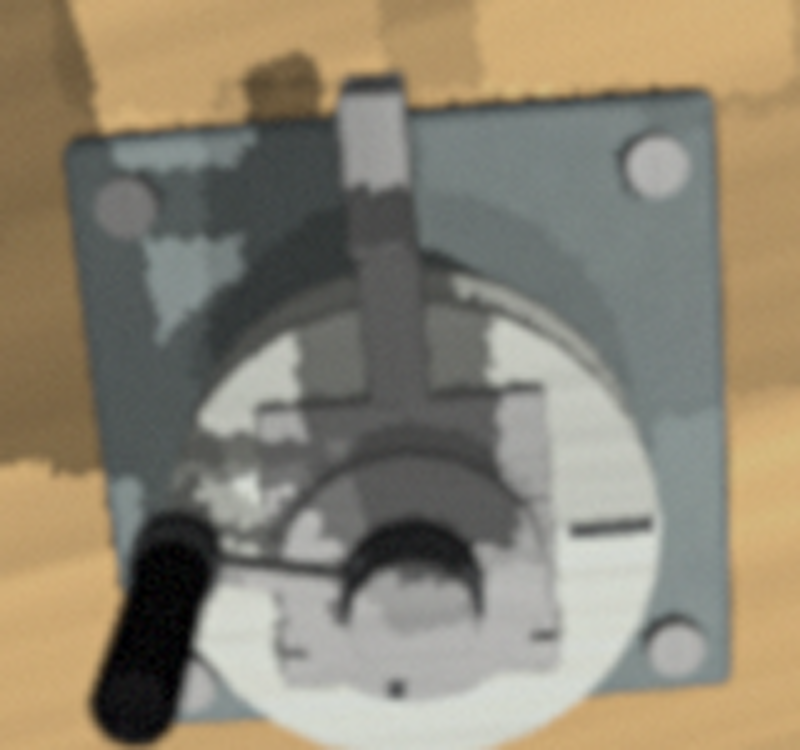

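Run:
```python
from h import *
import json
c=json.load(open("w1.json"))
W=lambda x,y,z:onz("wrist",235+(x+.5)/5-.5,180+(y+.5)/5-.5,z,c)
T=lambda x,y,z:onz("top",270+(x+.5)/6-.5,150+(y+.5)/6-.5,z)
w=[W(*p,.016) for p in((127,207),(658,165),(675,645))];print("w bolts",np.round(w,4),"ctr",((w[0]+w[2])/2).round(4))
t=[T(*p,.016) for p in((213,137),(514,195),(458,489),(155,432))];print("t ctr",np.mean(t,0).round(4),np.round(t,4))
a=lambda p,q:np.degrees(np.arctan2(*(q-p)[[1,0]])).round(2)
print("yaw w y-axis",a(w[0],w[1])-90,"x",a(w[1],w[2]),"t y",a(t[2],t[3])-90,a(t[1],t[0])-90,"x",a(t[3],t[0]),a(t[2],t[1]))
m1,m2=W(572,530,.08),W(652,523,.08);print("mark w",m1.round(4),m2.round(4),((m1+m2)/2).round(4),a(m1,m2)-90)
m1,m2=T(252,260,.08),T(208,252,.08);print("mark t",m1.round(4),m2.round(4),a(m1,m2)-90)
# handle top z .165
print("handle top w",W(133,712,.165).round(4),"bottom",W(182,528,.109).round(4))
print("handle top t",T(462,262,.165),"bot",T(452,322,.109))
# triangulate fin top
print("fin top w",W(372,115,.107),"t",T(300,440,.107),T(292,505,.107),T(318,375,.107))
```

```text
w bolts [[ 0.5104 -0.1019  0.016 ]
 [ 0.5352  0.0161  0.016 ]
 [ 0.6521 -0.009   0.016 ]] ctr [ 0.5813 -0.0555  0.016 ]
t ctr [ 0.5795 -0.0536  0.016 ] [[ 0.6509 -0.0069  0.016 ]
 [ 0.6252 -0.1249  0.016 ]
 [ 0.5085 -0.1     0.016 ]
 [ 0.5333  0.0176  0.016 ]]
yaw w y-axis -11.849999999999994 x -12.09 t y -11.89 -12.290000000000006 x -11.77 -12.04
mark w [ 0.588 -0.024  0.08 ] [ 0.5912 -0.0081  0.08  ] [ 0.5896 -0.016   0.08  ] -11.599999999999994
mark t [ 0.586 -0.022  0.08 ] [ 0.5893 -0.0056  0.08  ] -11.620000000000005
handle top w [ 0.563  -0.0964  0.165 ] bottom [ 0.5551 -0.092   0.109 ]
handle top t [ 0.56379708 -0.09568535  0.165     ] bot [ 0.55468873 -0.09455928  0.109     ]
fin top w [ 0.49204896 -0.03647355  0.107     ] t [ 0.51255228 -0.03845058  0.107     ] [ 0.48872918 -0.03510171  0.107     ] [ 0.53641659 -0.04545256  0.107     ]
```

```bash
python3 -m crank '[[-0.077,0,0,0.0,-0.043,0.063,35],[-0.077,0,0,0.03,-0.043,0.063,35],[-0.077,0,0,0.03,-0.043,0.063,35],[-0.077,0,0,0.03,-0.043,0.063,35],[-0.077,0,0,0.03,-0.043,0.063,35],[-0.077,0,0,0.03,-0.043,0.063,35]]'
python3 - <<'E'
from h import *
import json
s=arm.observe();print(s["ee_pos"].round(4) if hasattr(s["ee_pos"],'round') else s["ee_pos"],R.from_quat(s["tcp_rot"]).as_matrix().round(4).tolist(),s["finger_gap"])
c=camera_info("wrist");im=capture("wrist");cv2.imwrite("pics/w2.png",im[:,:,::-1])
json.dump({k:np.array(c[k]).tolist() for k in("fx","fy","cx","cy","extrinsics")},open("w2.json","w"))
crop(im,230,220,180,130,4.4,"pics/w2c.png")
P=np.array(s["ee_pos"]);print("tcp px",proj("wrist",P,c))
E
```

```text
time: 2.4
ee_pos: [0.5638, -0.0954, 0.1905]
tcp_rot: [0.074, 0.703, -0.074, 0.704]
force: [0.2, -0.2, 0.4]
finger_gap: 0.523
[ 0.5638 -0.0954  0.1905] [[0.002, 0.2071, 0.9783], [-0.0003, 0.9783, -0.2071], [-1.0, 0.0001, 0.002]] 0.5232072262235874
tcp px [315.79502998 271.48217846]
```

View pics/w2c.png

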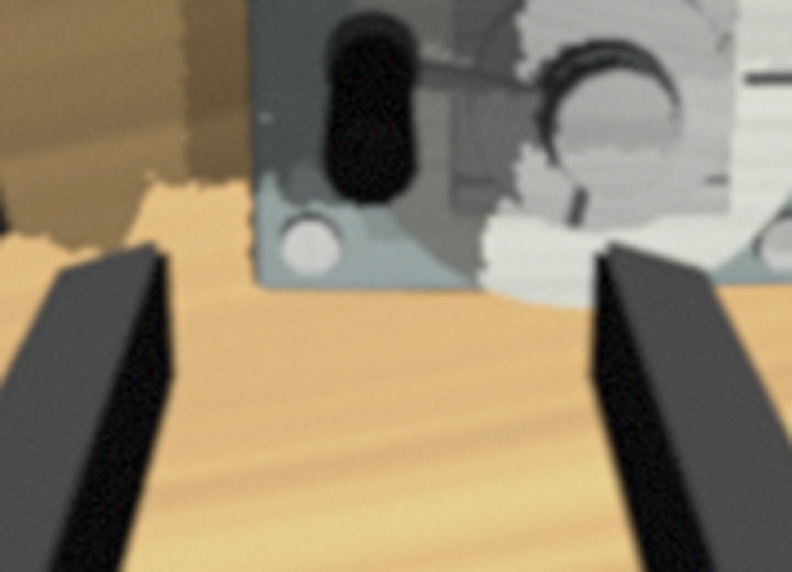

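Run:
```python
from h import *
import json
c=json.load(open("w2.json"));im=cv2.imread("pics/w2.png")
W=lambda x,y,z:onz("wrist",230+(x+.5)/4.4-.5,220+(y+.5)/4.4-.5,z,c)
# handle silhouette: dark mask
m=(im.max(2)<45).astype(np.uint8);n,l,st,ce=cv2.connectedComponentsWithStats(m)
for i in range(1,n):
    if st[i,4]>150:print(st[i],ce[i])
print("top",W(371,162,.165).round(4),"bot",W(372,55,.109).round(4))
print("stud top z.12..126",W(616,130,.12).round(4),W(616,130,.126).round(4))
m1,m2=W(575,222,.09),W(582,192,.09);print("nutmark",m1,m2)
```

```text
[ 14   0  26 107 982] [25.88187373 52.56619145]
[  34    0   92  111 1100] [95.25181818 61.53909091]
[  77  102  154  195 3547] [152.39103468 204.31998872]
[303 223  22  43 766] [313.66840731 244.37336815]
[    0   279   640   201 59836] [315.10094258 414.1610736 ]
top [ 0.5625 -0.0964  0.165 ] bot [ 0.5603 -0.0961  0.109 ]
stud top z.12..126 [ 0.58   -0.0558  0.12  ] [ 0.578  -0.0563  0.126 ]
nutmark [ 0.60716157 -0.06457666  0.09      ] [ 0.60117844 -0.06211486  0.09      ]
```

```bash
python3 -m crank '[[0,0,0,0,-0.001,-0.002,34],[0,0,0,0,-0.001,-0.002,34],[0,0,0,0.02,-0.001,-0.002,34],[0,0,0,0.04,-0.001,-0.002,34],[0,0,0,0.055,-0.001,-0.002,34],[0,0,0,0.0645,-0.001,-0.002,34],[0,0,0,0.0645,-0.001,-0.002,34]]'
python3 - <<'E'
from h import *
s=arm.observe();print(s["ee_pos"],s["force"],s["finger_gap"])
c=camera_info("wrist");im=capture("wrist");cv2.imwrite("pics/w3.png",im[:,:,::-1])
crop(im,230,220,180,130,4.4,"pics/w3c.png")
E
```

```text
time: 3.15
ee_pos: [0.5611, -0.0969, 0.1236]
tcp_rot: [0.074, 0.704, -0.074, 0.703]
force: [-0.1, 0.4, 0.1]
finger_gap: 0.337
[ 0.56110837 -0.09686865  0.12361788] [-0.10289411  0.35152063  0.13069517] 0.3372602562814543
```

View pics/w3c.png

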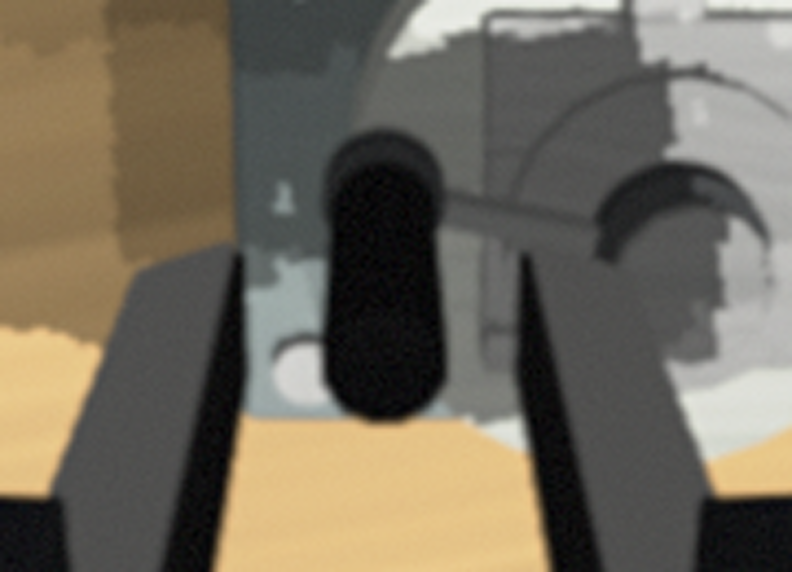

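The handle is centred between the pads: pads at crop columns 240 and 525, handle at 383. Closing now.

```bash
python3 -m crank '[[0,0,0,0,0,0,24],[0,0,0,0,0,0,18],[0,0,0,0,0,0,10],[0,0,0,0,0,0,10],[0,0,0,0,0,0,10],[0,0,0,0,0,0,10]]'
python3 - <<'E'
from h import *
s=arm.observe();print(s["ee_pos"],s["force"],s["moment"],s["finger_gap"])
P=s["ee_pos"];C=np.array([.5804,-.0548]);d=np.array(P[:2])-C;r=np.hypot(*d);a=np.arctan2(d[1],d[0]);print(r,np.degrees(a))
E
```

```text
time: 3.8
ee_pos: [0.5619, -0.097, 0.125]
tcp_rot: [0.074, 0.703, -0.074, 0.704]
force: [1.1, 0.9, 5.9]
finger_gap: 0.152
[ 0.56187916 -0.09698877  0.12504995] [1.14572965 0.9231091  5.86052018] [ 0.12630248 -0.01685573 -0.00585527] 0.15214491275994096
0.04607508420235164 -113.70144186432294
```

```bash
cat > tab.py <<'E'
import sys,numpy as np
# phi0 deg (stand frame, commanded handle angle), list of theta offsets -> rows
def tab(phi0,ths,r=.045):
    p=np.radians(phi0)
    for t in ths: print(f"[0,0,0,{-.001273*t:.4f},{r*(np.sin(p-t)-np.sin(p)):.4f},{r*(np.cos(p-t)-np.cos(p)):.4f},10]",end=",")
    print("\nend phi",phi0-np.degrees(ths[-1]))
if __name__=="__main__":
    tab(float(sys.argv[1]),eval(sys.argv[2]))
E
python3 tab.py -102 "[.02,.04,.06,.08,.1,.12,.14,.17,.2,.24,.28]"
```

```text
[0,0,0,-0.0000,0.0002,-0.0009,10],[0,0,0,-0.0001,0.0004,-0.0018,10],[0,0,0,-0.0001,0.0006,-0.0026,10],[0,0,0,-0.0001,0.0009,-0.0035,10],[0,0,0,-0.0001,0.0012,-0.0043,10],[0,0,0,-0.0002,0.0014,-0.0052,10],[0,0,0,-0.0002,0.0017,-0.0061,10],[0,0,0,-0.0002,0.0022,-0.0073,10],[0,0,0,-0.0003,0.0027,-0.0086,10],[0,0,0,-0.0003,0.0035,-0.0102,10],[0,0,0,-0.0004,0.0043,-0.0118,10],
end phi -118.04281826366305
```

```bash
python3 -m crank '[[0,0,0,0,0.0002,-0.0009,10],[0,0,0,-0.0001,0.0004,-0.0018,10],[0,0,0,-0.0001,0.0006,-0.0026,10],[0,0,0,-0.0001,0.0009,-0.0035,10],[0,0,0,-0.0001,0.0012,-0.0043,10],[0,0,0,-0.0002,0.0014,-0.0052,10]]'
cat > st.py <<'E'
from h import *
s=arm.observe();Rm=R.from_quat(s["tcp_rot"]).as_matrix();f=Rm.T@np.array(s["force"])
C=np.array([.5804,-.0548]);d=Rm.T@np.array([*(np.array(s["ee_pos"])[:2]-C),0])
phi=np.arctan2(d[1],d[2]);r=np.hypot(d[1],d[2]);er=np.array([np.sin(phi),np.cos(phi)]);et=np.array([-np.cos(phi),np.sin(phi)]) # (y,z), et clockwise
print("t",round(s["time"],2),"phi",round(np.degrees(phi),1),"r mm",round(r*1e3,1),"z",round(s["ee_pos"][2],4),"F radial",round(f[1:]@er,1),"F cw",round(f[1:]@et,1),"Fx",round(f[0],1),"gap",round(s["finger_gap"],3))
E
python3 st.py
```

```text
time: 4.4
ee_pos: [0.5579, -0.0951, 0.1252]
tcp_rot: [0.074, 0.702, -0.074, 0.704]
force: [9.4, -2.2, 0.8]
finger_gap: 0.151
t 4.4 phi -107.2 r mm 46.1 z 0.1252 F radial -2.7 F cw -9.3 Fx -0.7 gap 0.151
```

```bash
python3 tab.py -108.9 "[.03,.07,.11,.15,.19,.23,.27,.31]"
```

```text
[0,0,0,-0.0000,0.0005,-0.0013,10],[0,0,0,-0.0001,0.0011,-0.0029,10],[0,0,0,-0.0001,0.0019,-0.0046,10],[0,0,0,-0.0002,0.0027,-0.0062,10],[0,0,0,-0.0002,0.0035,-0.0078,10],[0,0,0,-0.0003,0.0044,-0.0093,10],[0,0,0,-0.0003,0.0054,-0.0108,10],[0,0,0,-0.0004,0.0065,-0.0123,10],
end phi -126.66169164905553
```

```bash
python3 -m crank '[[0,0,0,0,0.0005,-0.0013,10],[0,0,0,-0.0001,0.0011,-0.0029,10],[0,0,0,-0.0001,0.0019,-0.0046,10],[0,0,0,-0.0002,0.0027,-0.0062,10],[0,0,0,-0.0002,0.0035,-0.0078,10],[0,0,0,-0.0003,0.0044,-0.0093,10],[0,0,0,-0.0003,0.0054,-0.0108,10],[0,0,0,-0.0004,0.0065,-0.0123,10]]'
python3 st.py;python3 tab.py -126.7 "np.arange(1,21)*.04"
```

```text
time: 5.2
ee_pos: [0.547, -0.0865, 0.1255]
tcp_rot: [0.074, 0.702, -0.075, 0.704]
force: [7.9, -6.1, 1.1]
finger_gap: 0.148
t 5.2 phi -124.4 r mm 46.0 z 0.1255 F radial -1.5 F cw -9.9 Fx -1.1 gap 0.148
[0,0,0,-0.0001,0.0011,-0.0014,10],[0,0,0,-0.0001,0.0023,-0.0028,10],[0,0,0,-0.0002,0.0035,-0.0041,10],[0,0,0,-0.0002,0.0047,-0.0054,10],[0,0,0,-0.0003,0.0061,-0.0066,10],[0,0,0,-0.0003,0.0074,-0.0078,10],[0,0,0,-0.0004,0.0088,-0.0089,10],[0,0,0,-0.0004,0.0103,-0.0100,10],[0,0,0,-0.0005,0.0118,-0.0110,10],[0,0,0,-0.0005,0.0133,-0.0119,10],[0,0,0,-0.0006,0.0149,-0.0128,10],[0,0,0,-0.0006,0.0165,-0.0136,10],[0,0,0,-0.0007,0.0181,-0.0144,10],[0,0,0,-0.0007,0.0198,-0.0151,10],[0,0,0,-0.0008,0.0215,-0.0157,10],[0,0,0,-0.0008,0.0232,-0.0162,10],[0,0,0,-0.0009,0.0249,-0.0167,10],[0,0,0,-0.0009,0.0267,-0.0171,10],[0,0,0,-0.0010,0.0285,-0.0175,10],[0,0,0,-0.0010,0.0302,-0.0177,10],
end phi -172.53662361046588
```

```bash
python3 -m crank '[[0,0,0,-0.0001,0.0011,-0.0014,10],[0,0,0,-0.0001,0.0023,-0.0028,10],[0,0,0,-0.0002,0.0035,-0.0041,10],[0,0,0,-0.0002,0.0047,-0.0054,10],[0,0,0,-0.0003,0.0061,-0.0066,10],[0,0,0,-0.0003,0.0074,-0.0078,10],[0,0,0,-0.0004,0.0088,-0.0089,10],[0,0,0,-0.0004,0.0103,-0.0100,10],[0,0,0,-0.0005,0.0118,-0.0110,10],[0,0,0,-0.0005,0.0133,-0.0119,10]]'
python3 st.py;python3 tab.py -149.6 "np.arange(1,21)*.045"
```

```text
time: 6.2
ee_pos: [0.5378, -0.0714, 0.126]
tcp_rot: [0.073, 0.703, -0.075, 0.704]
force: [5.1, -9.2, 3.6]
finger_gap: 0.149
t 6.2 phi -146.6 r mm 45.8 z 0.126 F radial -1.5 F cw -10.4 Fx -3.6 gap 0.149
[0,0,0,-0.0001,0.0018,-0.0010,10],[0,0,0,-0.0001,0.0036,-0.0019,10],[0,0,0,-0.0002,0.0054,-0.0027,10],[0,0,0,-0.0002,0.0073,-0.0034,10],[0,0,0,-0.0003,0.0092,-0.0041,10],[0,0,0,-0.0003,0.0112,-0.0047,10],[0,0,0,-0.0004,0.0131,-0.0051,10],[0,0,0,-0.0005,0.0151,-0.0055,10],[0,0,0,-0.0005,0.0171,-0.0058,10],[0,0,0,-0.0006,0.0191,-0.0060,10],[0,0,0,-0.0006,0.0212,-0.0062,10],[0,0,0,-0.0007,0.0232,-0.0062,10],[0,0,0,-0.0007,0.0252,-0.0061,10],[0,0,0,-0.0008,0.0272,-0.0060,10],[0,0,0,-0.0009,0.0292,-0.0057,10],[0,0,0,-0.0009,0.0312,-0.0054,10],[0,0,0,-0.0010,0.0332,-0.0050,10],[0,0,0,-0.0010,0.0352,-0.0044,10],[0,0,0,-0.0011,0.0371,-0.0038,10],[0,0,0,-0.0011,0.0390,-0.0032,10],
end phi -201.16620156177407
```

```bash
python3 -m crank '[[0,0,0,-0.0001,0.0018,-0.0010,10],[0,0,0,-0.0001,0.0036,-0.0019,10],[0,0,0,-0.0002,0.0054,-0.0027,10],[0,0,0,-0.0002,0.0073,-0.0034,10],[0,0,0,-0.0003,0.0092,-0.0041,10],[0,0,0,-0.0003,0.0112,-0.0047,10],[0,0,0,-0.0004,0.0131,-0.0051,10],[0,0,0,-0.0005,0.0151,-0.0055,10],[0,0,0,-0.0005,0.0171,-0.0058,10],[0,0,0,-0.0006,0.0191,-0.0060,10],[0,0,0,-0.0006,0.0212,-0.0062,10],[0,0,0,-0.0007,0.0232,-0.0062,10],[0,0,0,-0.0007,0.0252,-0.0061,10],[0,0,0,-0.0008,0.0272,-0.0060,10],[0,0,0,-0.0009,0.0292,-0.0057,10],[0,0,0,-0.0009,0.0312,-0.0054,10]]'
python3 st.py;python3 tab.py -190.85 "np.arange(1,21)*.045"
```

```text
time: 7.8
ee_pos: [0.538, -0.0399, 0.1268]
tcp_rot: [0.073, 0.703, -0.075, 0.703]
force: [-3.7, -9.4, 7.4]
finger_gap: 0.149
t 7.8 phi 172.7 r mm 44.9 z 0.1268 F radial 0.3 F cw -10.1 Fx -7.4 gap 0.149
[0,0,0,-0.0001,0.0020,0.0004,10],[0,0,0,-0.0001,0.0039,0.0009,10],[0,0,0,-0.0002,0.0059,0.0015,10],[0,0,0,-0.0002,0.0078,0.0022,10],[0,0,0,-0.0003,0.0096,0.0030,10],[0,0,0,-0.0003,0.0115,0.0039,10],[0,0,0,-0.0004,0.0133,0.0048,10],[0,0,0,-0.0005,0.0150,0.0058,10],[0,0,0,-0.0005,0.0167,0.0069,10],[0,0,0,-0.0006,0.0184,0.0081,10],[0,0,0,-0.0006,0.0200,0.0093,10],[0,0,0,-0.0007,0.0215,0.0106,10],[0,0,0,-0.0007,0.0230,0.0120,10],[0,0,0,-0.0008,0.0244,0.0135,10],[0,0,0,-0.0009,0.0258,0.0150,10],[0,0,0,-0.0009,0.0270,0.0166,10],[0,0,0,-0.0010,0.0282,0.0182,10],[0,0,0,-0.0010,0.0294,0.0199,10],[0,0,0,-0.0011,0.0304,0.0216,10],[0,0,0,-0.0011,0.0314,0.0234,10],
end phi -242.41620156177407
```

```bash
python3 -m crank '[[0,0,0,-0.0002,0.0020,0.0004,10],[0,0,0,-0.0003,0.0039,0.0009,10],[0,0,0,-0.0005,0.0059,0.0015,10],[0,0,0,-0.0006,0.0078,0.0022,10],[0,0,0,-0.0008,0.0096,0.0030,10],[0,0,0,-0.0009,0.0115,0.0039,10],[0,0,0,-0.0010,0.0133,0.0048,10],[0,0,0,-0.0011,0.0150,0.0058,10],[0,0,0,-0.0011,0.0167,0.0069,10],[0,0,0,-0.0012,0.0184,0.0081,10],[0,0,0,-0.0012,0.0200,0.0093,10],[0,0,0,-0.0013,0.0215,0.0106,10],[0,0,0,-0.0013,0.0230,0.0120,10],[0,0,0,-0.0014,0.0244,0.0135,10],[0,0,0,-0.0015,0.0258,0.0150,10],[0,0,0,-0.0015,0.0270,0.0166,10]]'
python3 st.py;python3 tab.py -232.1 "np.arange(1,21)*.045"
```

```text
time: 9.4
ee_pos: [0.5588, -0.0162, 0.1277]
tcp_rot: [0.074, 0.705, -0.075, 0.702]
force: [-9.6, -4.1, 7.3]
finger_gap: 0.151
t 9.4 phi 131.3 r mm 44.2 z 0.1277 F radial 1.1 F cw -10.4 Fx -7.2 gap 0.151
[0,0,0,-0.0001,0.0012,0.0016,10],[0,0,0,-0.0001,0.0023,0.0033,10],[0,0,0,-0.0002,0.0034,0.0050,10],[0,0,0,-0.0002,0.0044,0.0068,10],[0,0,0,-0.0003,0.0053,0.0086,10],[0,0,0,-0.0003,0.0061,0.0105,10],[0,0,0,-0.0004,0.0068,0.0124,10],[0,0,0,-0.0005,0.0075,0.0143,10],[0,0,0,-0.0005,0.0080,0.0162,10],[0,0,0,-0.0006,0.0085,0.0182,10],[0,0,0,-0.0006,0.0089,0.0202,10],[0,0,0,-0.0007,0.0092,0.0222,10],[0,0,0,-0.0007,0.0094,0.0242,10],[0,0,0,-0.0008,0.0095,0.0262,10],[0,0,0,-0.0009,0.0095,0.0283,10],[0,0,0,-0.0009,0.0094,0.0303,10],[0,0,0,-0.0010,0.0093,0.0323,10],[0,0,0,-0.0010,0.0090,0.0343,10],[0,0,0,-0.0011,0.0087,0.0363,10],[0,0,0,-0.0011,0.0082,0.0383,10],
end phi -283.6662015617741
```

```bash
python3 -m crank '[[0,0,0,-0.0002,0.0012,0.0016,10],[0,0,0,-0.0004,0.0023,0.0033,10],[0,0,0,-0.0006,0.0034,0.0050,10],[0,0,0,-0.0008,0.0044,0.0068,10],[0,0,0,-0.0009,0.0053,0.0086,10],[0,0,0,-0.0009,0.0061,0.0105,10],[0,0,0,-0.0010,0.0068,0.0124,10],[0,0,0,-0.0011,0.0075,0.0143,10],[0,0,0,-0.0011,0.0080,0.0162,10],[0,0,0,-0.0012,0.0085,0.0182,10],[0,0,0,-0.0012,0.0089,0.0202,10],[0,0,0,-0.0013,0.0092,0.0222,10],[0,0,0,-0.0013,0.0094,0.0242,10],[0,0,0,-0.0014,0.0095,0.0262,10],[0,0,0,-0.0015,0.0095,0.0283,10],[0,0,0,-0.0015,0.0094,0.0303,10]]'
sed -i 's/\[.5804,-.0548\]/[.5802,-.0558]/' st.py
python3 st.py;python3 tab.py -273.35 "np.arange(1,21)*.04"
```

```text
time: 11.0
ee_pos: [0.5901, -0.012, 0.1288]
tcp_rot: [0.074, 0.705, -0.074, 0.701]
force: [-9.2, 3.6, 4.7]
finger_gap: 0.154
t 11.0 phi 89.3 r mm 44.9 z 0.1288 F radial 1.5 F cw -9.8 Fx -4.7 gap 0.154
[0,0,0,-0.0001,-0.0001,0.0018,10],[0,0,0,-0.0001,-0.0004,0.0036,10],[0,0,0,-0.0002,-0.0006,0.0054,10],[0,0,0,-0.0002,-0.0010,0.0071,10],[0,0,0,-0.0003,-0.0014,0.0089,10],[0,0,0,-0.0003,-0.0019,0.0106,10],[0,0,0,-0.0004,-0.0025,0.0123,10],[0,0,0,-0.0004,-0.0031,0.0140,10],[0,0,0,-0.0005,-0.0038,0.0157,10],[0,0,0,-0.0005,-0.0046,0.0173,10],[0,0,0,-0.0006,-0.0054,0.0189,10],[0,0,0,-0.0006,-0.0063,0.0204,10],[0,0,0,-0.0007,-0.0072,0.0220,10],[0,0,0,-0.0007,-0.0083,0.0235,10],[0,0,0,-0.0008,-0.0093,0.0249,10],[0,0,0,-0.0008,-0.0105,0.0263,10],[0,0,0,-0.0009,-0.0116,0.0277,10],[0,0,0,-0.0009,-0.0129,0.0290,10],[0,0,0,-0.0010,-0.0142,0.0302,10],[0,0,0,-0.0010,-0.0155,0.0314,10],
end phi -319.18662361046586
```

```bash
python3 -m crank '[[0,0,0,-0.0002,-0.0001,0.0018,10],[0,0,0,-0.0003,-0.0004,0.0036,10],[0,0,0,-0.0004,-0.0006,0.0054,10],[0,0,0,-0.0005,-0.0010,0.0071,10],[0,0,0,-0.0006,-0.0014,0.0089,10],[0,0,0,-0.0006,-0.0019,0.0106,10],[0,0,0,-0.0007,-0.0025,0.0123,10],[0,0,0,-0.0007,-0.0031,0.0140,10],[0,0,0,-0.0008,-0.0038,0.0157,10],[0,0,0,-0.0008,-0.0046,0.0173,10],[0,0,0,-0.0009,-0.0054,0.0189,10],[0,0,0,-0.0009,-0.0063,0.0204,10],[0,0,0,-0.0010,-0.0072,0.0220,10],[0,0,0,-0.0010,-0.0083,0.0235,10],[0,0,0,-0.0011,-0.0093,0.0249,10]]'
python3 st.py;python3 tab.py -307.7 "np.arange(1,21)*.04"
```

```text
time: 12.5
ee_pos: [0.613, -0.0253, 0.1297]
tcp_rot: [0.075, 0.705, -0.073, 0.702]
force: [-4.4, 8.9, 1.9]
finger_gap: 0.151
t 12.5 phi 54.9 r mm 44.8 z 0.1297 F radial 2.9 F cw -9.5 Fx -1.8 gap 0.151
[0,0,0,-0.0001,-0.0011,0.0014,10],[0,0,0,-0.0001,-0.0023,0.0028,10],[0,0,0,-0.0002,-0.0036,0.0041,10],[0,0,0,-0.0002,-0.0048,0.0053,10],[0,0,0,-0.0003,-0.0062,0.0065,10],[0,0,0,-0.0003,-0.0076,0.0077,10],[0,0,0,-0.0004,-0.0090,0.0088,10],[0,0,0,-0.0004,-0.0105,0.0098,10],[0,0,0,-0.0005,-0.0120,0.0108,10],[0,0,0,-0.0005,-0.0135,0.0117,10],[0,0,0,-0.0006,-0.0151,0.0125,10],[0,0,0,-0.0006,-0.0167,0.0133,10],[0,0,0,-0.0007,-0.0184,0.0141,10],[0,0,0,-0.0007,-0.0201,0.0147,10],[0,0,0,-0.0008,-0.0218,0.0153,10],[0,0,0,-0.0008,-0.0235,0.0158,10],[0,0,0,-0.0009,-0.0252,0.0163,10],[0,0,0,-0.0009,-0.0270,0.0166,10],[0,0,0,-0.0010,-0.0288,0.0170,10],[0,0,0,-0.0010,-0.0305,0.0172,10],
end phi -353.5366236104659
```

```bash
python3 -m crank '[[0,0,0,-0.0001,-0.0011,0.0014,10],[0,0,0,-0.0002,-0.0023,0.0028,10],[0,0,0,-0.0003,-0.0036,0.0041,10],[0,0,0,-0.0004,-0.0048,0.0053,10],[0,0,0,-0.0005,-0.0062,0.0065,10],[0,0,0,-0.0005,-0.0076,0.0077,10],[0,0,0,-0.0006,-0.0090,0.0088,10],[0,0,0,-0.0006,-0.0105,0.0098,10],[0,0,0,-0.0007,-0.0120,0.0108,10],[0,0,0,-0.0007,-0.0135,0.0117,10],[0,0,0,-0.0008,-0.0151,0.0125,10],[0,0,0,-0.0008,-0.0167,0.0133,10],[0,0,0,-0.0009,-0.0184,0.0141,10]]'
python3 st.py;python3 tab.py -337.5 "[.03,.06,.09,.12,.15,.18,.21,.24,.27,.3]"
```

```text
time: 13.8
ee_pos: [0.6237, -0.0459, 0.1305]
tcp_rot: [0.075, 0.704, -0.073, 0.702]
force: [0.7, 11.5, -1.7]
finger_gap: 0.148
t 13.8 phi 24.7 r mm 44.6 z 0.1305 F radial 3.3 F cw -11.0 Fx 1.7 gap 0.148
[0,0,0,-0.0000,-0.0013,0.0005,10],[0,0,0,-0.0001,-0.0025,0.0010,10],[0,0,0,-0.0001,-0.0038,0.0014,10],[0,0,0,-0.0002,-0.0051,0.0018,10],[0,0,0,-0.0002,-0.0064,0.0021,10],[0,0,0,-0.0002,-0.0077,0.0024,10],[0,0,0,-0.0003,-0.0090,0.0027,10],[0,0,0,-0.0003,-0.0104,0.0029,10],[0,0,0,-0.0003,-0.0117,0.0031,10],[0,0,0,-0.0004,-0.0131,0.0032,10],
end phi -354.6887338539247
```

```bash
python3 -m crank '[[0,0,0,0,-0.0013,0.0005,10],[0,0,0,-0.0001,-0.0025,0.0010,10],[0,0,0,-0.0001,-0.0038,0.0014,10],[0,0,0,-0.0002,-0.0051,0.0018,10],[0,0,0,-0.0002,-0.0064,0.0021,10],[0,0,0,-0.0002,-0.0077,0.0024,10],[0,0,0,-0.0003,-0.0090,0.0027,10],[0,0,0,-0.0003,-0.0104,0.0029,10]]'
python3 st.py;python3 tab.py -351.25 "[.02,.04,.06,.08,.1,.12,.14,.16]"
python3 - <<'E'
from h import *
im=capture("wrist");cv2.imwrite("pics/w4.png",im[:,:,::-1]);crop(im,230,120,180,130,4.4,"pics/w4c.png")
E
```

```text
time: 14.6
ee_pos: [0.6247, -0.0568, 0.1308]
tcp_rot: [0.075, 0.704, -0.073, 0.703]
force: [3.7, 9.8, -1.8]
finger_gap: 0.149
t 14.6 phi 10.7 r mm 44.5 z 0.1308 F radial 3.4 F cw -9.9 Fx 1.8 gap 0.149
[0,0,0,-0.0000,-0.0009,0.0001,10],[0,0,0,-0.0001,-0.0018,0.0002,10],[0,0,0,-0.0001,-0.0027,0.0003,10],[0,0,0,-0.0001,-0.0036,0.0004,10],[0,0,0,-0.0001,-0.0045,0.0005,10],[0,0,0,-0.0002,-0.0054,0.0005,10],[0,0,0,-0.0002,-0.0063,0.0005,10],[0,0,0,-0.0002,-0.0072,0.0005,10],
end phi -360.41732472209316
```

View pics/w4c.png

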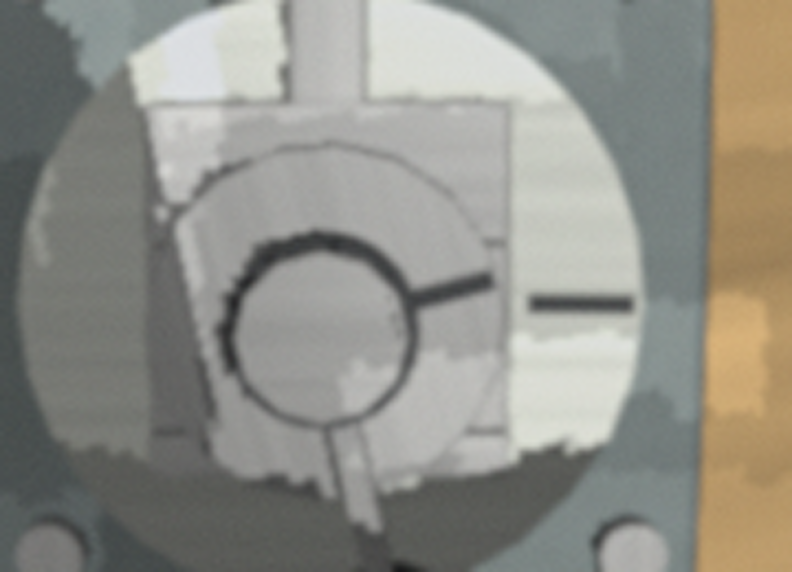

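The nut mark is about 13° short of the pulley mark: crop (412,300)→(492,281) against a level line at row 303. I'll go on slowly.

```bash
python3 -m crank '[[0,0,0,0,-0.0009,0.0001,10],[0,0,0,-0.0001,-0.0018,0.0002,10],[0,0,0,-0.0001,-0.0027,0.0003,10],[0,0,0,-0.0001,-0.0036,0.0004,10],[0,0,0,-0.0001,-0.0045,0.0005,10],[0,0,0,-0.0002,-0.0054,0.0005,10],[0,0,0,-0.0002,-0.0063,0.0005,10]]'
cat > look.py <<'E'
import sys
from h import *
import json
c=camera_info("wrist");im=capture("wrist");n=sys.argv[1];cv2.imwrite(f"pics/{n}.png",im[:,:,::-1]);crop(im,230,120,180,130,4.4,f"pics/{n}c.png")
json.dump({k:np.array(c[k]).tolist() for k in("fx","fy","cx","cy","extrinsics")},open(n+".json","w"))
E
python3 st.py; python3 look.py w5;python3 tab.py -359.3 "[.02,.04,.06,.08,.1,.12,.14,.16]"
```

```text
time: 15.35
ee_pos: [0.624, -0.0632, 0.1311]
tcp_rot: [0.075, 0.704, -0.073, 0.703]
force: [6.0, 9.7, -2.8]
finger_gap: 0.15
t 15.35 phi 2.4 r mm 44.4 z 0.1311 F radial 4.3 F cw -10.5 Fx 2.8 gap 0.15
[0,0,0,-0.0000,-0.0009,0.0000,10],[0,0,0,-0.0001,-0.0018,-0.0000,10],[0,0,0,-0.0001,-0.0027,-0.0000,10],[0,0,0,-0.0001,-0.0036,-0.0001,10],[0,0,0,-0.0001,-0.0045,-0.0002,10],[0,0,0,-0.0002,-0.0054,-0.0003,10],[0,0,0,-0.0002,-0.0063,-0.0004,10],[0,0,0,-0.0002,-0.0072,-0.0005,10],
end phi -368.46732472209317
```

View pics/w5c.png

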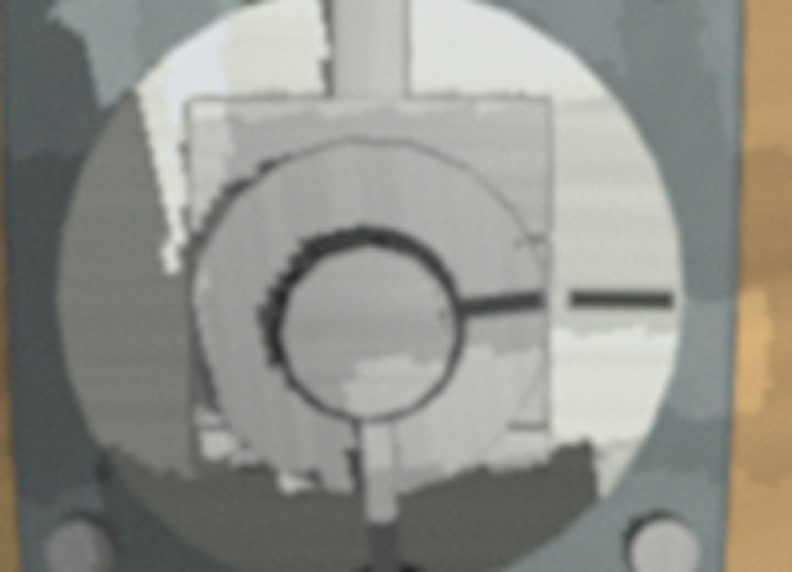

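```bash
python3 -m crank '[[0,0,0,0,-0.0009,0,10],[0,0,0,-0.0001,-0.0018,0,10],[0,0,0,-0.0001,-0.0027,0,10],[0,0,0,-0.0001,-0.0036,-0.0001,10]]'
python3 st.py; python3 look.py w6
```

```text
time: 15.8
ee_pos: [0.6232, -0.0668, 0.1311]
tcp_rot: [0.075, 0.704, -0.073, 0.703]
force: [5.5, 8.5, -2.4]
finger_gap: 0.151
t 15.8 phi -2.4 r mm 44.4 z 0.1311 F radial 3.3 F cw -9.6 Fx 2.4 gap 0.151
```

View pics/w6c.png

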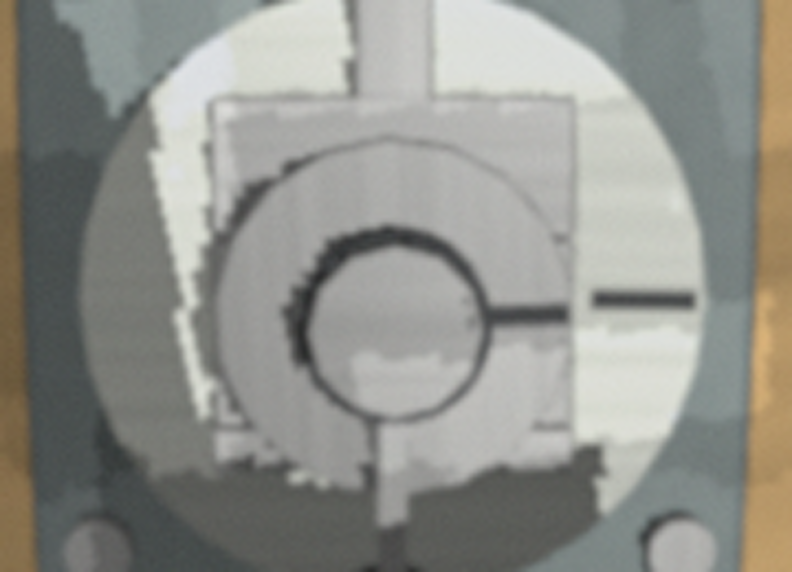

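```bash
cat > ang.py <<'E'
import sys,json
from h import *
n=sys.argv[1];c=json.load(open(n+".json"));im=cv2.imread(f"pics/{n}.png");g=im.max(2)
# image-> restrict ROI; find dark elongated marks
m=((g<85)).astype(np.uint8)
x0=int(sys.argv[2]);x1=int(sys.argv[3]);x2=int(sys.argv[4]);x3=int(sys.argv[5]);r0,r1=int(sys.argv[6]),int(sys.argv[7])
def fit(a,b,z):
    pts=[]
    for u in range(a,b):
        col=g[r0:r1,u].astype(float);w=np.clip(130-col,0,None)
        if w.sum()<40:continue
        v=(w*np.arange(r0,r1)).sum()/w.sum();pts.append(onz("wrist",u,v,z,c)[:2])
    p=np.array(pts);l=cv2.fitLine(p.astype(np.float32),cv2.DIST_HUBER,0,.001,.001).ravel();d=l[:2]*np.sign(l[1]);return np.degrees(np.arctan2(d[1],d[0]))-90,p.mean(0)
for z in(.1,.105,.11):
    a=fit(x0,x1,z);b=fit(x2,x3,.08);print(z,"nut",a,"pulley",b,"diff",a[0]-b[0])
E
# crop/4.4+offset
python3 ang.py w6 343 358 366 387 184 196; python3 ang.py w5 337 352 361 382 184 196
```

```text
0.1 nut (np.float32(-9.420296), array([ 0.58540386, -0.0361325 ])) pulley (np.float32(-12.015305), array([ 0.58970014, -0.01633554])) diff 2.5950089
0.105 nut (np.float32(-9.416946), array([ 0.58463995, -0.0364513 ])) pulley (np.float32(-12.015305), array([ 0.58970014, -0.01633554])) diff 2.5983582
0.11 nut (np.float32(-9.422127), array([ 0.58387605, -0.0367701 ])) pulley (np.float32(-12.015305), array([ 0.58970014, -0.01633554])) diff 2.5931778
0.1 nut (np.float32(-4.778534), array([ 0.58373042, -0.03604945])) pulley (np.float32(-12.240517), array([ 0.58967798, -0.01625898])) diff 7.4619827
0.105 nut (np.float32(-4.7773895), array([ 0.58301845, -0.03629546])) pulley (np.float32(-12.240517), array([ 0.58967798, -0.01625898])) diff 7.463127
0.11 nut (np.float32(-4.7778625), array([ 0.58230648, -0.03654147])) pulley (np.float32(-12.240517), array([ 0.58967798, -0.01625898])) diff 7.462654
```

2.6° still to go by the line fit, about 2 mm at the handle.

```bash
python3 -m crank '[[0,0,0,0,-0.0007,0,10],[0,0,0,0,-0.0014,-0.0001,10],[0,0,0,-0.0001,-0.0021,-0.0002,10],[0,0,0,-0.0001,-0.0021,-0.0002,10]]'
python3 st.py; python3 look.py w7; python3 ang.py w7 346 361 369 390 184 196
```

```text
time: 16.25
ee_pos: [0.6227, -0.0688, 0.1312]
tcp_rot: [0.075, 0.704, -0.073, 0.703]
force: [7.1, 7.9, -3.7]
finger_gap: 0.151
t 16.25 phi -5.0 r mm 44.4 z 0.1312 F radial 4.5 F cw -9.6 Fx 3.7 gap 0.151
0.1 nut (np.float32(-11.99012), array([ 0.58619377, -0.03637907])) pulley (np.float32(-12.128769), array([ 0.58954728, -0.01618805])) diff 0.13864899
0.105 nut (np.float32(-11.987198), array([ 0.58540065, -0.03673473])) pulley (np.float32(-12.128769), array([ 0.58954728, -0.01618805])) diff 0.14157104
0.11 nut (np.float32(-11.986198), array([ 0.58460753, -0.03709039])) pulley (np.float32(-12.128769), array([ 0.58954728, -0.01618805])) diff 0.1425705
```

View pics/w7c.png

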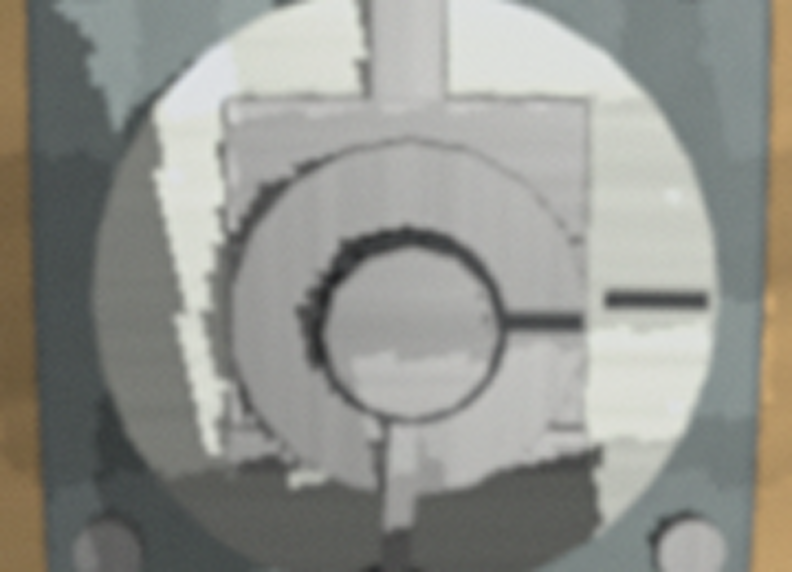

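Marks are in line (0.14°). I'll feel for the stop, then unload the blade, release and lift clear.

```bash
python3 -m crank '[[0,0,0,0,-0.0005,0,10],[0,0,0,0,-0.0005,0,10],[0,0,0,0,-0.0005,0,10]]'
python3 st.py; python3 look.py w8; python3 ang.py w8 346 361 369 390 184 196|head -1
```

```text
time: 16.6
ee_pos: [0.6226, -0.0691, 0.1312]
tcp_rot: [0.075, 0.704, -0.073, 0.703]
force: [6.1, 10.1, -4.4]
finger_gap: 0.146
t 16.6 phi -5.4 r mm 44.4 z 0.1312 F radial 2.8 F cw -11.4 Fx 4.4 gap 0.146
0.1 nut (np.float32(-11.049538), array([ 0.58619544, -0.03668417])) pulley (np.float32(-11.768059), array([ 0.58951092, -0.01648083])) diff 0.7185211
```

```bash
python3 -m crank '[[0,0,0,0,0.0010,0,10],[0,0,0,0,0.0020,0,10],[0,0,0,0,0.0025,0,10],[0,0,0,0,0.0025,0,10],[0,0,0,0,0.0025,0,20],[0,0,0,0,0.0025,0,32],[0,0,0,0,0.0025,0,32],[0,0,0,0,0.0025,0,32],[0,0,0,0,0.0025,0,32]]'
python3 st.py; python3 look.py w9; python3 ang.py w9 346 361 369 390 184 196
```

```text
time: 17.55
ee_pos: [0.623, -0.0686, 0.1323]
tcp_rot: [0.074, 0.703, -0.074, 0.703]
force: [-0.0, -0.5, -1.0]
finger_gap: 0.318
t 17.55 phi -4.7 r mm 44.7 z 0.1323 F radial 0.1 F cw 0.5 Fx 1.0 gap 0.318
0.1 nut (np.float32(-12.283287), array([ 0.58627675, -0.03617541])) pulley (np.float32(-11.899124), array([ 0.58960807, -0.01598335])) diff -0.3841629
0.105 nut (np.float32(-12.281273), array([ 0.58548996, -0.03651798])) pulley (np.float32(-11.899124), array([ 0.58960807, -0.01598335])) diff -0.38214874
0.11 nut (np.float32(-12.288109), array([ 0.58470317, -0.03686055])) pulley (np.float32(-11.899124), array([ 0.58960807, -0.01598335])) diff -0.38898468
```

View pics/w9.png

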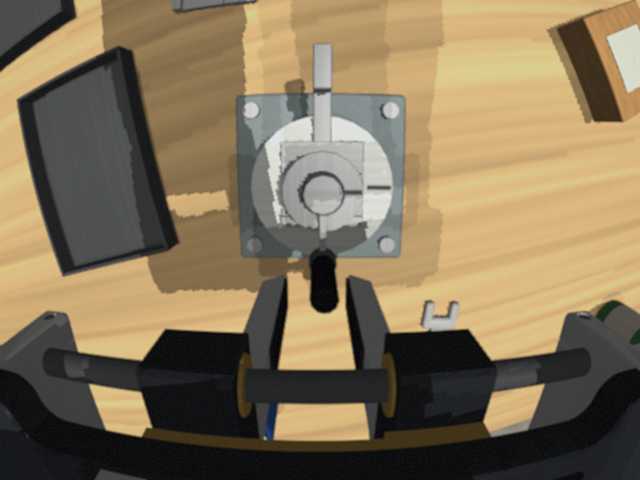

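```bash
python3 -m crank '[[0,0,0,-0.03,0,0,32],[0,0,0,-0.07,0,0,32],[0,0,0,-0.085,0,0,32],[0,0,0,-0.085,0,0,32]]'
python3 - <<'E'
from h import *
import json
c=json.load(open("w9.json"));im=cv2.imread("pics/w9.png")[:,:,::-1];crop(im,280,30,90,120,5,"pics/w9f.png")
E
```

```text
time: 18.0
ee_pos: [0.6239, -0.0687, 0.2198]
tcp_rot: [0.074, 0.702, -0.074, 0.705]
force: [-0.6, 0.1, -0.4]
finger_gap: 0.317
```

View pics/w9f.png

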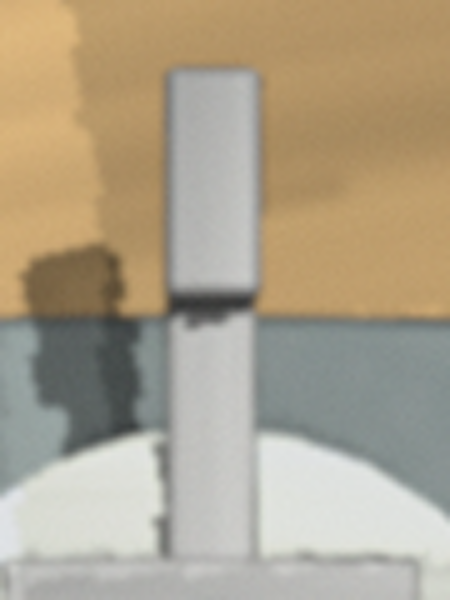

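Run:
```python
from h import *
import json
c=json.load(open("w9.json"))
W=lambda x,y,z:onz("wrist",280+(x+.5)/5-.5,30+(y+.5)/5-.5,z,c)
p=[W(*q,.107) for q in((168,68),(262,68),(262,290),(168,290))];m=np.mean(p,0);print(np.round(p,4),m)
S=np.array([.5806,-.0555]);a=np.radians(-12);X=np.array([np.cos(a),np.sin(a)]);Y=np.array([-X[1],X[0]])
d=m[:2]-S;print("stand frame",d@X,d@Y,[np.linalg.norm(p[i]-p[(i+1)%4]).round(4) for i in range(4)])
t=m.copy();t[2]=.16;print("tool shift to above fin",tool(t))
```

```text
[[ 0.4877 -0.0415  0.107 ]
 [ 0.4901 -0.0302  0.107 ]
 [ 0.5183 -0.0362  0.107 ]
 [ 0.516  -0.0475  0.107 ]] [ 0.50302898 -0.03884443  0.107     ]
stand frame -0.07933879474015303 0.00016367961603660637 [np.float64(0.0116), np.float64(0.0289), np.float64(0.0115), np.float64(0.0289)]
tool shift to above fin [ 0.05928526  0.00397922 -0.12467083]
```

```bash
python3 -m crank '[[0,0,0,0,0.004,-0.05,32],[0,0,0,0,0.004,-0.1,32],[0,0,0,0.03,0.004,-0.125,32],[0,0,0,0.07,0.004,-0.125,32],[0,0,0,0.085,0.004,-0.125,32],[0,0,0,0.085,0.004,-0.125,32]]'
python3 - <<'E'
from h import *
s=arm.observe();print(s["ee_pos"],R.from_quat(s["tcp_rot"]).as_matrix()[:,1:].round(3).tolist())
c=camera_info("wrist");im=capture("wrist");cv2.imwrite("pics/w10.png",im[:,:,::-1]);crop(im,230,220,180,130,4.4,"pics/w10c.png")
import json
json.dump({k:np.array(c[k]).tolist() for k in("fx","fy","cx","cy","extrinsics")},open("w10.json","w"))
E
```

```text
time: 18.6
ee_pos: [0.4998, -0.0383, 0.1292]
tcp_rot: [0.074, 0.705, -0.074, 0.701]
force: [-0.6, 0.5, 1.3]
finger_gap: 0.324
[ 0.49982062 -0.03828425  0.1292177 ] [[0.208, 0.978], [0.978, -0.208], [-0.0, -0.005]]
```

View pics/w10c.png

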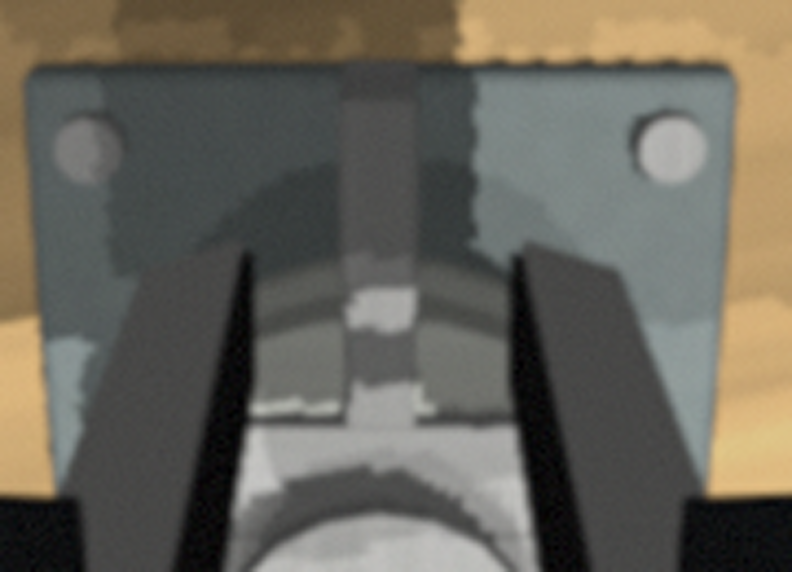

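```bash
python3 -m crank '[[0,0,0,0.02,0,0,32],[0,0,0,0.04,0,0,32],[0,0,0,0.0465,0,0,32],[0,0,0,0.0465,0,0,32]]'
python3 st.py
```

```text
time: 19.05
ee_pos: [0.5016, -0.0386, 0.0858]
tcp_rot: [0.074, 0.703, -0.074, 0.703]
force: [-0.7, 0.3, 0.2]
finger_gap: 0.316
t 19.05 phi 179.6 r mm 80.4 z 0.0858 F radial 0.7 F cw 0.2 Fx -0.2 gap 0.316
```

```bash
python3 -m crank '[[0,0,0,0,0,0,22],[0,0,0,0,0,0,14],[0,0,0,0,0,0,5],[0,0,0,0,0,0,5],[0,0,0,0,0,0,5],[0,0,0,0,0,0,5]]'
python3 st.py
python3 -m crank '[[0,0,0,0,0,-0.001,5],[0,0,0,0,0,-0.002,5],[0,0,0,0,0,-0.004,5],[0,0,0,0,0,-0.006,5],[0,0,0,0,0,-0.008,5]]'
python3 st.py
```

```text
time: 19.65
ee_pos: [0.5017, -0.0385, 0.0858]
tcp_rot: [0.074, 0.703, -0.074, 0.703]
force: [-0.3, 0.3, 0.4]
finger_gap: 0.047
t 19.65 phi 179.6 r mm 80.4 z 0.0858 F radial 0.3 F cw 0.2 Fx -0.4 gap 0.047
time: 20.15
ee_pos: [0.4936, -0.0368, 0.0858]
tcp_rot: [0.074, 0.703, -0.074, 0.703]
force: [0.3, 0.4, -0.6]
finger_gap: 0.048
t 20.15 phi 179.7 r mm 88.6 z 0.0858 F radial -0.2 F cw 0.5 Fx 0.6 gap 0.048
```

The gap closed to 5%, so the fin isn't held. Looking.

Run:
```python
from h import *
for n in("wrist","scene","top"):
    im=capture(n);cv2.imwrite(f"pics/{n}11.png",im[:,:,::-1])
    if n=="wrist":crop(im,230,150,180,135,4.4,"pics/w11c.png")
    if n=="scene":crop(im,215,205,140,105,5.5,"pics/s11c.png")
```

```text
(no output)
```

View pics/wrist11.png

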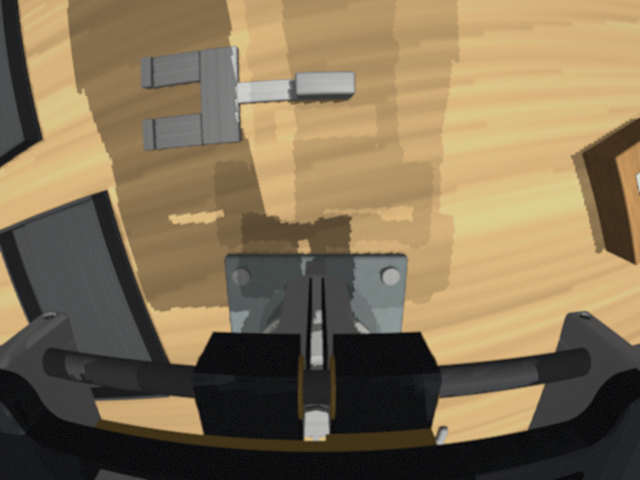

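View pics/s11c.png

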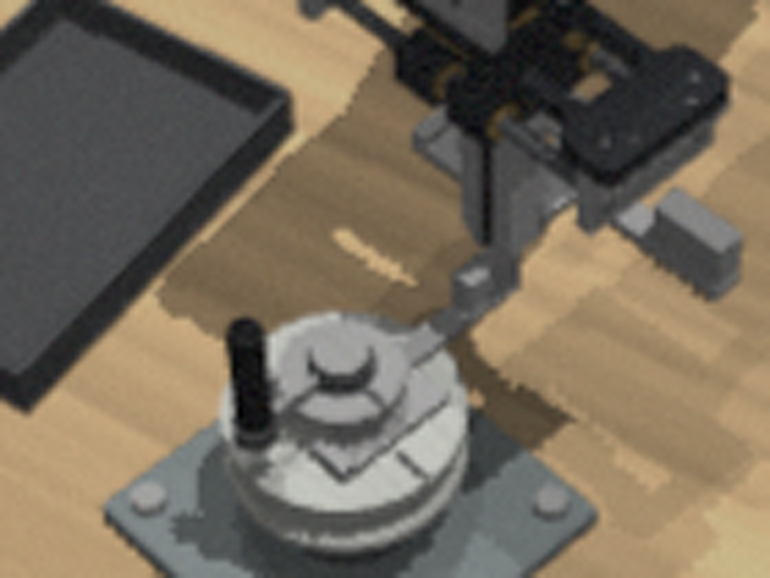

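View pics/w11c.png

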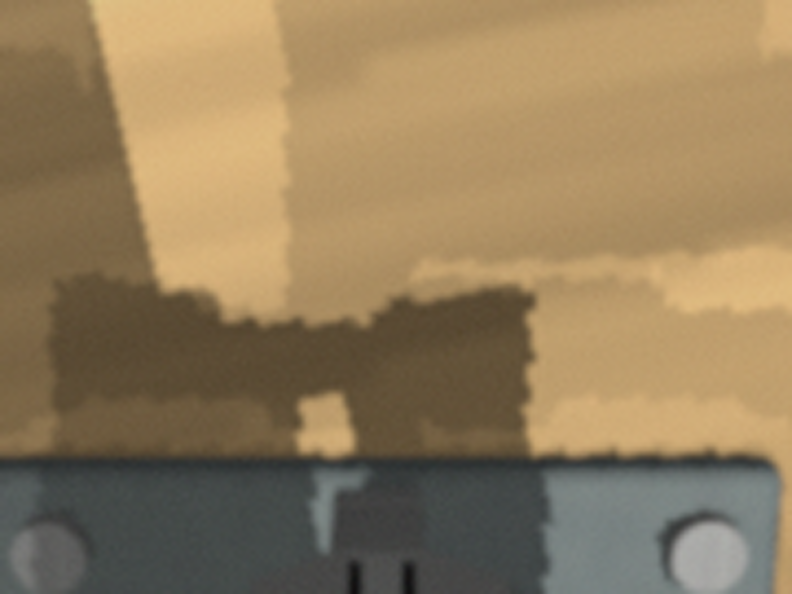

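Run:
```python
from h import *
im=cv2.imread("pics/top11.png")[:,:,::-1];crop(im,270,150,120,90,6,"pics/t11c.png")
for P in([.503,-.0388,.107],[.503,-.0388,.081],[.4936,-.0368,.0858]):print(proj("scene",P),(proj("scene",P)-[215,205])*5.5)
```

```text
[302.74798963 252.21785781] [482.61394294 259.69821797]
[302.76768672 259.45883144] [482.72227695 299.52357293]
[305.77778984 255.86644888] [499.27784415 279.76546882]
```

View pics/t11c.png

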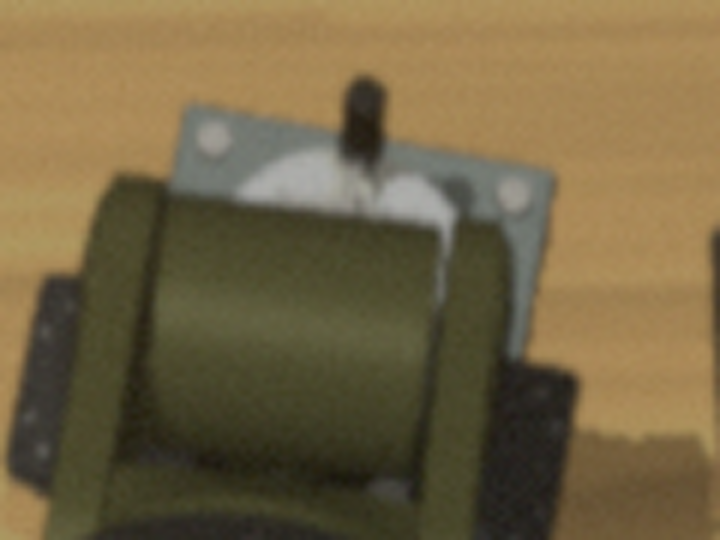

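Run:
```python
from h import *
im=cv2.imread("pics/scene11.png")[:,:,::-1];crop(im,270,215,60,50,12,"pics/s11d.png")
im=cv2.imread("pics/wrist11.png")[:,:,::-1];crop(im,280,255,70,90,7,"pics/w11d.png")
```

```text
(no output)
```

View pics/s11d.png

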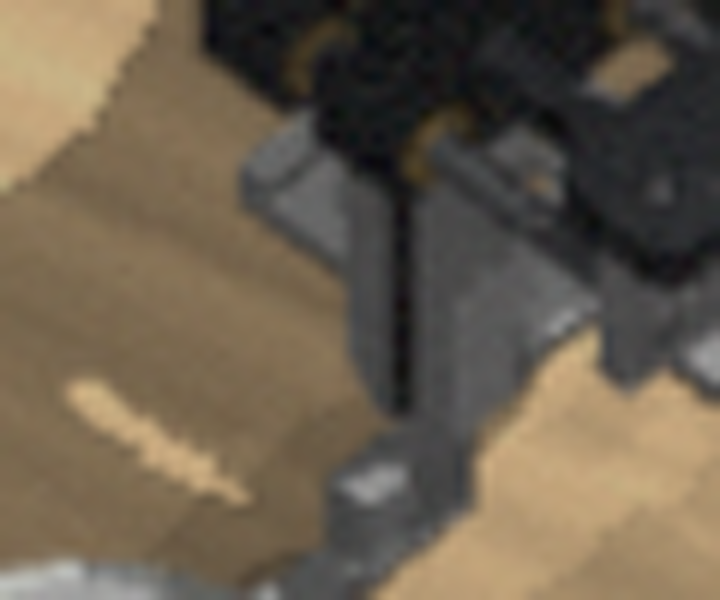

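View pics/w11d.png

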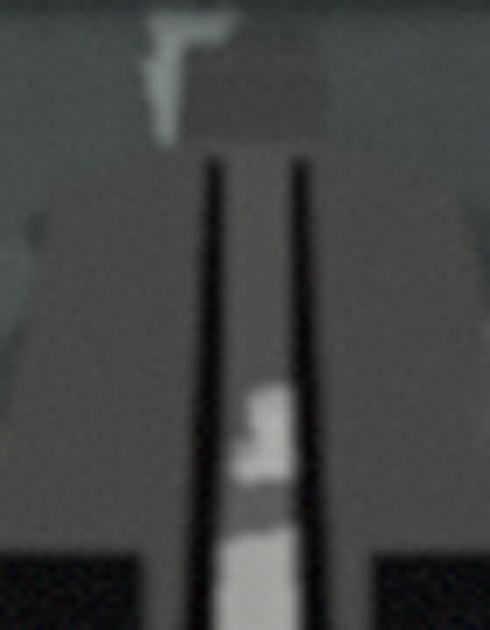

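Run:
```python
from h import *
s=arm.observe();Rm=R.from_quat(s["tcp_rot"]).as_matrix();P=np.array(s["ee_pos"]);print(s["finger_gap"],P)
for h in(0,-.01,-.02,-.03,-.04):
  print(h,[proj("wrist",P+Rm@np.array([h,0,z])).round(1).tolist() for z in(-.011,-.008,0,.008)], proj("scene",P+Rm@np.array([h,0,0])).round(1))
```

```text
0.04863255547679281 [ 0.49373195 -0.03683296  0.08578602]
0 [[315.7, 253.7], [315.7, 258.6], [315.7, 271.4], [315.7, 283.9]] [305.7 255.9]
-0.01 [[315.7, 259.1], [315.7, 264.2], [315.7, 277.5], [315.7, 290.5]] [305.7 253.1]
-0.02 [[315.7, 265.0], [315.7, 270.3], [315.7, 284.2], [315.7, 297.7]] [305.8 250.3]
-0.03 [[315.7, 271.5], [315.7, 277.0], [315.7, 291.5], [315.7, 305.5]] [305.8 247.5]
-0.04 [[315.6, 278.7], [315.6, 284.5], [315.6, 299.5], [315.6, 314.1]] [305.8 244.6]
```

The fingers closed above the fin. In both views the visible fingertips sit about 20 mm higher than the stated TCP (wrist row 277, not 258; scene row 250, not 256). I'll open, go back over the fin and go deeper. Beside the fin there is nothing below down to the base plate.

```bash
python3 -m crank '[[0,0,0,-0.005,0,0.004,20],[0,0,0,-0.005,0,0.008,32],[0,0,0,-0.005,0,0.009,32],[0,0,0,-0.005,0,0.009,32]]'
python3 -m crank '[[0,0,0,0.010,0,0,32],[0,0,0,0.02,0,0,32],[0,0,0,0.027,0,0,32],[0,0,0,0.027,0,0,32]]'
python3 st.py
python3 - <<'E'
from h import *
im=capture("scene");cv2.imwrite("pics/scene12.png",im[:,:,::-1]);crop(im,270,215,60,50,12,"pics/s12d.png")
im=capture("wrist");cv2.imwrite("pics/wrist12.png",im[:,:,::-1]);crop(im,260,240,110,80,6,"pics/w12d.png")
E
```

```text
time: 20.7
ee_pos: [0.5028, -0.0388, 0.0906]
tcp_rot: [0.074, 0.703, -0.074, 0.703]
force: [0.2, -0.1, 0.1]
finger_gap: 0.317
time: 21.1
ee_pos: [0.5018, -0.0386, 0.0623]
tcp_rot: [0.074, 0.704, -0.074, 0.702]
force: [0.2, -0.1, 0.1]
finger_gap: 0.32
t 21.1 phi 179.6 r mm 80.2 z 0.0623 F radial -0.2 F cw -0.1 Fx -0.1 gap 0.32
```

View pics/s12d.png

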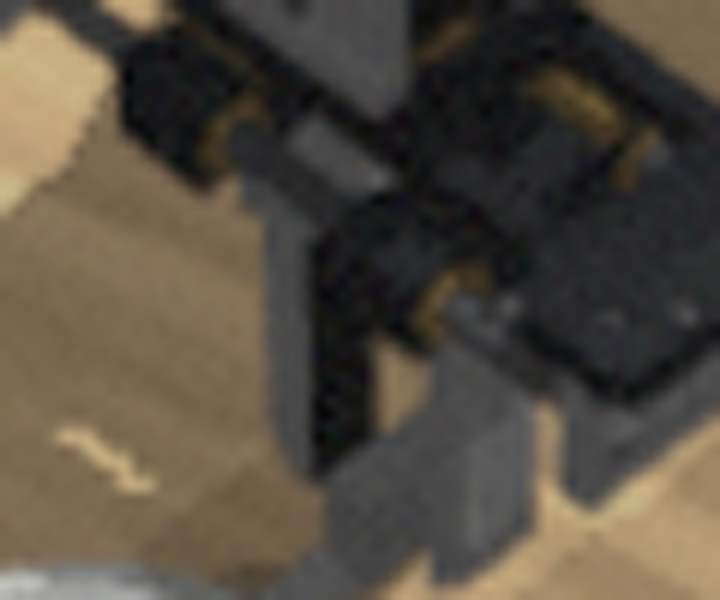

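View pics/w12d.png

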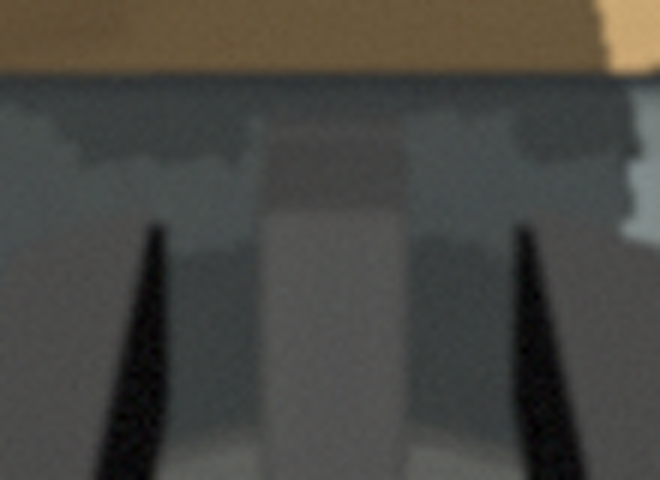

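```bash
python3 -m crank '[[0,0,0,0,0,0,24],[0,0,0,0,0,0,16],[0,0,0,0,0,0,8],[0,0,0,0,0,0,4],[0,0,0,0,0,0,4],[0,0,0,0,0,0,4]]'
python3 st.py
python3 -c "
from h import *
im=capture('wrist');cv2.imwrite('pics/wrist13.png',im[:,:,::-1]);crop(im,260,240,110,80,6,'pics/w13d.png')"
```

```text
time: 21.8
ee_pos: [0.5027, -0.0387, 0.0639]
tcp_rot: [0.074, 0.703, -0.074, 0.703]
force: [-0.4, -0.1, 2.2]
finger_gap: 0.123
t 21.8 phi 179.6 r mm 79.3 z 0.0639 F radial 0.4 F cw -0.2 Fx -2.2 gap 0.123
```

View pics/w13d.png

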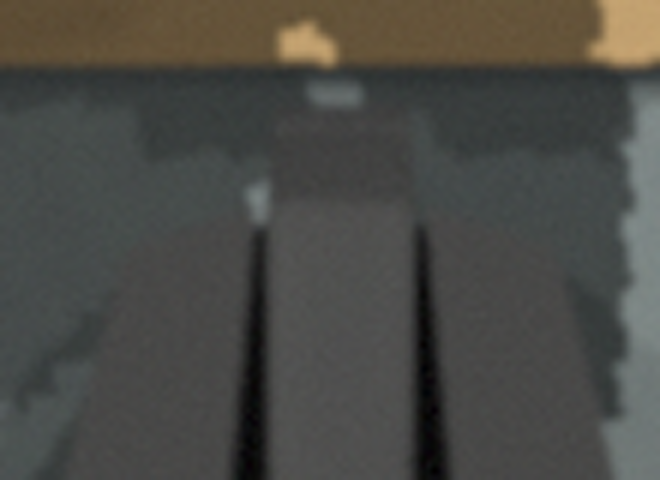

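Held: gap 0.123 ≈ 11.6 mm. Drawing slowly.

```bash
python3 -m crank '[[0,0,0,0,0,-0.001,4],[0,0,0,0,0,-0.002,4],[0,0,0,0,0,-0.004,4],[0,0,0,0,0,-0.006,4],[0,0,0,0,0,-0.008,4]]'
python3 st.py
```

```text
time: 22.35
ee_pos: [0.4947, -0.037, 0.0638]
tcp_rot: [0.074, 0.703, -0.074, 0.703]
force: [1.7, -0.8, 2.7]
finger_gap: 0.126
t 22.35 phi 179.6 r mm 87.5 z 0.0638 F radial -1.8 F cw -0.4 Fx -2.7 gap 0.126
```

```bash
python3 -m crank '[[0,0,0,0,0,-0.003,4],[0,0,0,0,0,-0.006,4],[0,0,0,0,0,-0.009,4],[0,0,0,0,0,-0.012,4],[0,0,0,0,0,-0.015,4]]'
python3 st.py
python3 -c "
from h import *
im=capture('scene');cv2.imwrite('pics/scene14.png',im[:,:,::-1]);crop(im,225,205,120,90,6.5,'pics/s14.png')"
```

```text
time: 22.85
ee_pos: [0.4798, -0.0339, 0.0637]
tcp_rot: [0.074, 0.703, -0.074, 0.703]
force: [2.4, -0.5, 2.0]
finger_gap: 0.123
t 22.85 phi 179.7 r mm 102.7 z 0.0637 F radial -2.4 F cw 0.0 Fx -2.0 gap 0.123
```

View pics/s14.png

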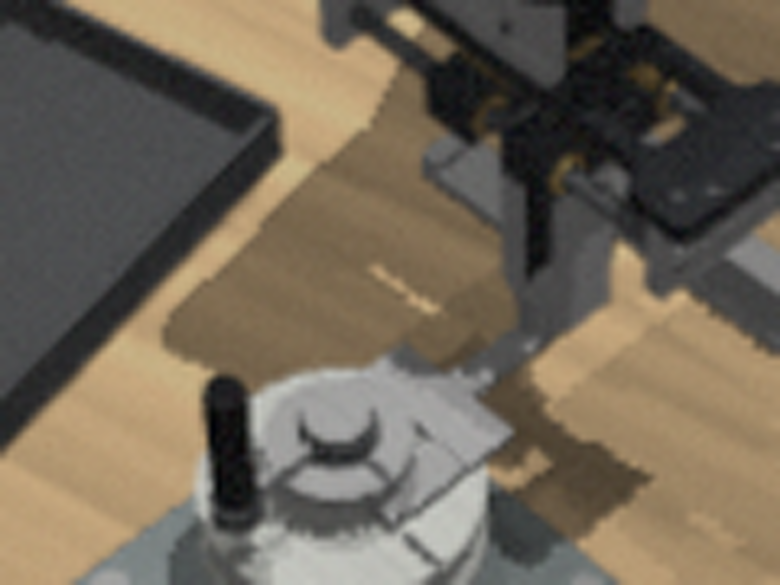

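The keeper is sliding out flat and the nut has not moved.

```bash
python3 -m crank '[[0,0,0,0,0,-0.004,4],[0,0,0,0,0,-0.008,4],[0,0,0,0,0,-0.012,4],[0,0,0,0,0,-0.016,4],[0,0,0,0,0,-0.020,4],[0,0,0,0,0,-0.024,4],[0,0,0,0,0,-0.028,4],[0,0,0,0,0,-0.032,4],[0,0,0,0,0,-0.036,4],[0,0,0,0,0,-0.040,4],[0,0,0,0,0,-0.041,4],[0,0,0,0,0,-0.041,4]]'
python3 st.py
python3 -c "
from h import *
im=capture('scene');cv2.imwrite('pics/scene15.png',im[:,:,::-1]);crop(im,225,205,120,90,6.5,'pics/s15.png')"
```

```text
time: 24.1
ee_pos: [0.4397, -0.0253, 0.0637]
tcp_rot: [0.074, 0.703, -0.074, 0.703]
force: [-1.3, 0.1, 0.5]
finger_gap: 0.123
t 24.1 phi 179.8 r mm 143.8 z 0.0637 F radial 1.3 F cw -0.1 Fx -0.5 gap 0.123
```

View pics/s15.png

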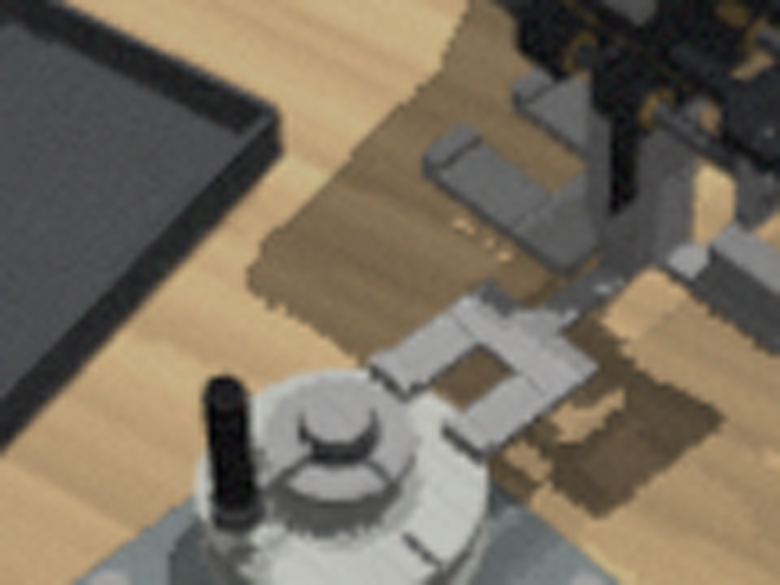

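```bash
python3 -m crank '[[0,0,0,0,0,-0.004,4],[0,0,0,0,0,-0.008,4],[0,0,0,0,0,-0.010,4],[0,0,0,-0.003,0,-0.010,4],[0,0,0,-0.01,0,-0.010,4],[0,0,0,-0.025,0,-0.010,4],[0,0,0,-0.045,0,-0.010,4],[0,0,0,-0.06,0,-0.010,4],[0,0,0,-0.07,0,-0.010,4],[0,0,0,-0.07,0,-0.010,4]]'
python3 st.py
python3 -c "
from h import *
for n in('scene','wrist'):
  im=capture(n);cv2.imwrite(f'pics/{n}16.png',im[:,:,::-1])
print(tool([.465,-.273,.134]))"
```

```text
time: 25.15
ee_pos: [0.4308, -0.0234, 0.1349]
tcp_rot: [0.074, 0.702, -0.074, 0.704]
force: [-0.1, 0.2, -1.8]
finger_gap: 0.123
t 25.15 phi 179.8 r mm 152.8 z 0.1349 F radial 0.2 F cw 0.1 Fx 1.8 gap 0.123
[-0.00065064 -0.23696848  0.08618566]
```

View pics/scene16.png

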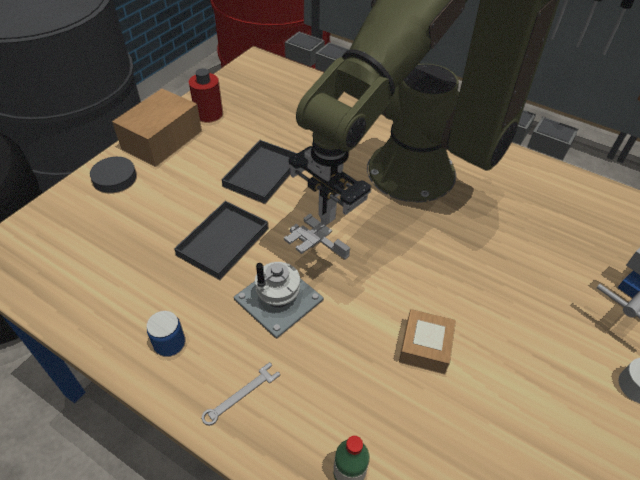

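View pics/wrist16.png

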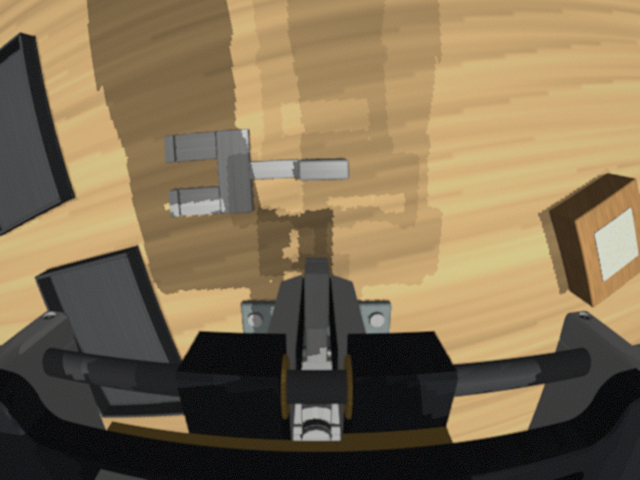

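The keeper is held and lifted clear. Carrying it to the left-hand tray.

```bash
python3 -m crank '[[-0.01,0,0,0,-0.010,0.004,4],[-0.03,0,0,0,-0.030,0.011,4],[-0.06,0,0,0,-0.055,0.020,4],[-0.09,0,0,0,-0.080,0.029,4],[-0.12,0,0,0,-0.105,0.038,4],[-0.14,0,0,0,-0.130,0.047,4],[-0.16,0,0,0,-0.155,0.056,4],[-0.18,0,0,0,-0.180,0.065,4],[-0.20,0,0,0,-0.205,0.074,4],[-0.209,0,0,0,-0.225,0.081,4],[-0.209,0,0,0,-0.237,0.086,4],[-0.209,0,0,0,-0.237,0.086,4],[-0.209,0,0,0,-0.237,0.086,4]]'
python3 -c "
from h import *
s=arm.observe();print(s['finger_gap'],R.from_quat(s['tcp_rot']).as_matrix().round(3).tolist())
for n in('top','wrist'):
  im=capture(n);cv2.imwrite(f'pics/{n}17.png',im[:,:,::-1])
"
```

```text
time: 26.55
ee_pos: [0.4648, -0.2723, 0.1332]
tcp_rot: [0.001, 0.707, -0.0, 0.707]
force: [-0.9, 0.4, -1.5]
finger_gap: 0.124
0.12367440702936695 [[-0.001, 0.001, 1.0], [0.001, 1.0, -0.001], [-1.0, 0.001, -0.001]]
```

View pics/top17.png

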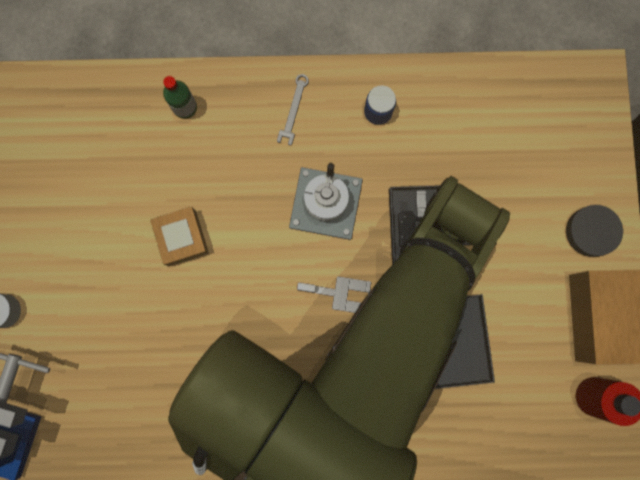

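View pics/wrist17.png

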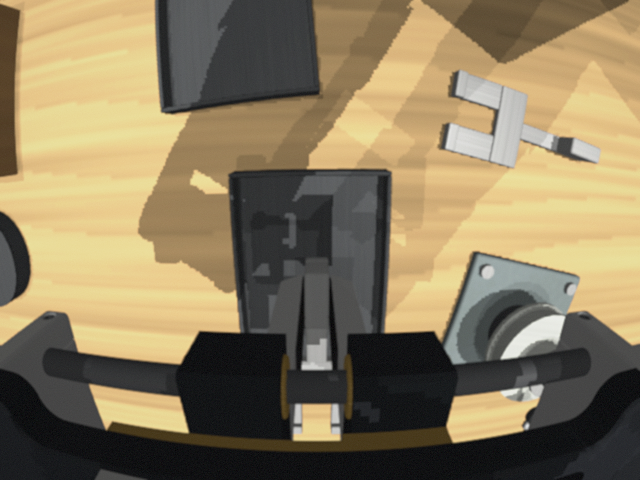

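```bash
python3 -m crank '[[0,0,0,0.02,0,0,4],[0,0,0,0.05,0,0,4],[0,0,0,0.08,0,0,4],[0,0,0,0.105,0,0,4],[0,0,0,0.122,0,0,4],[0,0,0,0.130,0,0,4],[0,0,0,0.135,0,0,4],[0,0,0,0.135,0,0,4],[0,0,0,0.135,0,0,4]]'
python3 -c "
from h import *
s=arm.observe();print(s['finger_gap'],s['force'])
im=capture('scene');cv2.imwrite('pics/s18.png',im[:,:,::-1]);crop(im,150,170,140,105,5.5,'pics/s18c.png')
"
```

```text
time: 27.55
ee_pos: [0.4654, -0.2732, -0.0004]
tcp_rot: [-0.0, 0.707, -0.0, 0.707]
force: [0.4, 0.4, -1.3]
finger_gap: 0.125
0.12504554101561477 [ 0.4145217   0.40869736 -1.31312109]
```

View pics/s18c.png

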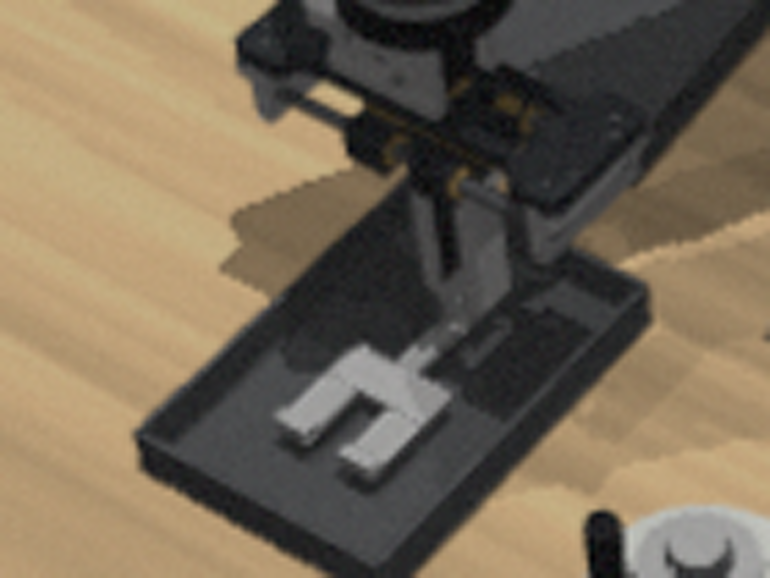

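```bash
python3 -m crank '[[0,0,0,0.003,0,0,4],[0,0,0,0.006,0,0,4],[0,0,0,0.008,0,0,4],[0,0,0,0.0095,0,0,4],[0,0,0,0.0105,0,0,4],[0,0,0,0.0105,0,0,4]]'; python3 st.py
```

```text
time: 28.2
ee_pos: [0.465, -0.2731, -0.0118]
tcp_rot: [0.0, 0.707, -0.0, 0.707]
force: [0.3, 0.5, -0.6]
finger_gap: 0.126
t 28.2 phi -117.9 r mm 245.9 z -0.0118 F radial -0.6 F cw -0.1 Fx 0.6 gap 0.126
```

```bash
python3 -m crank '[[0,0,0,0.0006,0,0,4],[0,0,0,0.001,0,0,4],[0,0,0,0.001,0,0,4]]'; python3 st.py
```

```text
time: 28.5
ee_pos: [0.4651, -0.2731, -0.012]
tcp_rot: [0.0, 0.707, -0.0, 0.707]
force: [-3.1, 3.1, 9.2]
finger_gap: 0.128
t 28.5 phi -117.9 r mm 245.9 z -0.012 F radial -1.3 F cw 4.2 Fx -9.2 gap 0.128
```

Contact at about 9–10 N, so it is seated. Opening, then lifting clear.

```bash
python3 -m crank '[[0,0,0,-0.0005,0,0,4],[0,0,0,-0.0005,0,0,15],[0,0,0,-0.0005,0,0,28],[0,0,0,-0.0005,0,0,32],[0,0,0,-0.0005,0,0,32],[0,0,0,-0.0005,0,0,32]]'; python3 st.py
python3 -m crank '[[0,0,0,-0.01,0,0,32],[0,0,0,-0.05,0,0,32],[0,0,0,-0.10,0,0,32],[0,0,0,-0.15,0,0,32],[0,0,0,-0.20,0,-0.03,32],[0,0,0,-0.20,0,-0.08,32],[0,0,0,-0.20,0,-0.09,32],[0,0,0,-0.20,0,-0.09,32]]'
python3 -c "
from h import *
s=arm.observe();print(s['force'])
for n in('scene','top','wrist'):
  im=capture(n);cv2.imwrite(f'pics/{n}19.png',im[:,:,::-1])
"
```

```text
time: 29.1
ee_pos: [0.465, -0.273, -0.0123]
tcp_rot: [0.0, 0.707, -0.0, 0.707]
force: [1.0, 0.2, -0.4]
finger_gap: 0.322
t 29.1 phi -117.9 r mm 245.9 z -0.0123 F radial -0.6 F cw -0.8 Fx 0.4 gap 0.322
time: 29.9
ee_pos: [0.3739, -0.2731, 0.1889]
tcp_rot: [0.0, 0.707, -0.001, 0.708]
force: [0.1, -0.4, -0.8]
finger_gap: 0.322
[ 0.1138762  -0.44895754 -0.76029894]
```

View pics/wrist19.png

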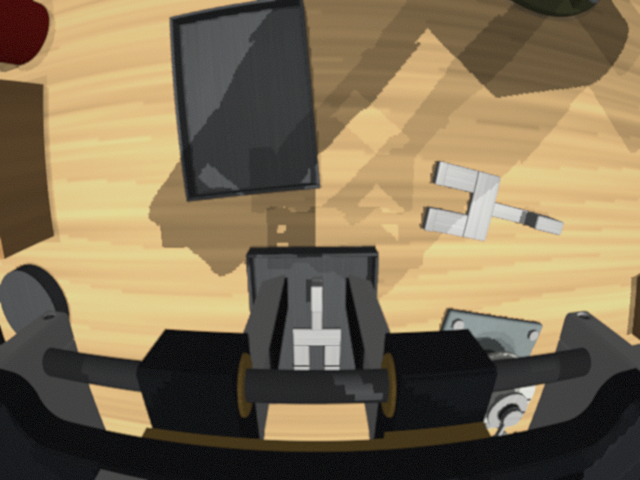

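View pics/scene19.png

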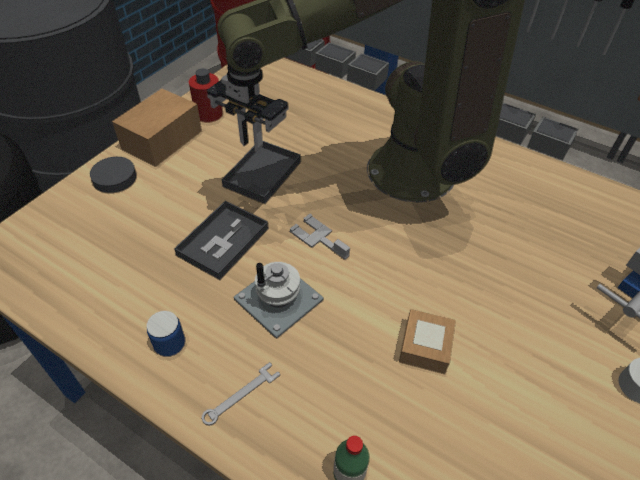

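Run:
```python
from h import *
im=cv2.imread("pics/top19.png")[:,:,::-1];crop(im,280,150,190,140,4.2,"pics/t19c.png")
im=cv2.imread("pics/scene19.png")[:,:,::-1];crop(im,225,245,100,75,7.5,"pics/s19c.png")
```

```text
(no output)
```

View pics/t19c.png

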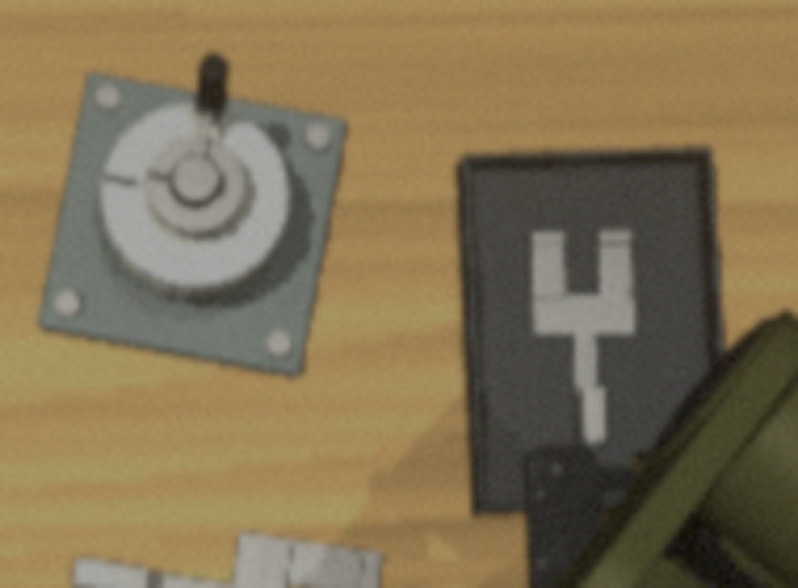

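View pics/s19c.png

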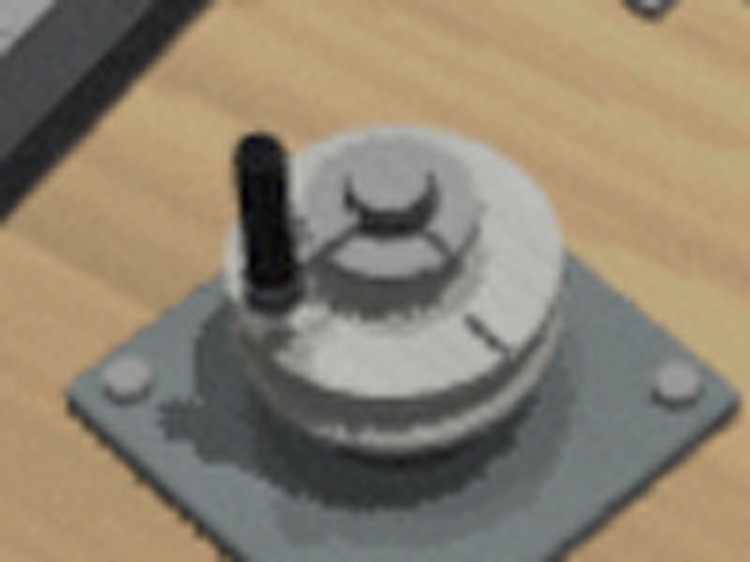

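The keeper lies flat in the middle of the tray, at crop (584,330) against a tray centre of about (592,330). Seen in the top view, the two marks are in line, and nothing touches the robot.

```bash
python3 -c "
from plant import arm
print(arm.hand_in(), arm.observe()['time'])"
```

```text
the job is handed in; nothing more can be done
the job is handed in; nothing more can be done
```

The job is handed in at about 30 s of the 70 s allowed. The nut is at its stop with the marks in line, and the keeper lies flat in the left-hand tray. `hand_in` gave no verdict.

- **Nut:** I took the crank handle and turned it clockwise by just over two thirds of a turn at 9–11 N. At the stop the force rose to 11.4 N without the nut moving. I then eased the blade back and let go. The last close mark-to-mark fit after release read −0.4°; fits around the stop varied between +0.7° and −0.4°, all inside the 2.6° limit. After the keeper was out, the marks still looked in line in the top view, but I did not fit them again.
- **Keeper:** I drew it about 75 mm by its fin, with at most about 2.4 N of pull, then lifted it and set it down. Measured contact with the tray was about 10 N. Lying flat and near the tray's centre was judged by eye in the last top and scene pictures. Nothing else on the bench looked moved, and the gripper was clear at hand-in.
- **What went wrong:** my first grip on the fin closed on air just above it. In both the wrist and scene views the visible fingertips sit about 20 mm above the stated TCP, which disagrees with the description. I reopened, went about 23 mm deeper and gripped it properly, with a gap of 11.6 mm on the 12 mm fin.

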